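# Brace the square tea jar and unscrew its tight cap

## Task

Bring the square white jar, its cap still tight, fully home into the three-sided jar brace screwed to the shelf, so that it cannot turn. With the jar braced there, unscrew the cap anticlockwise just until its threads let go, lift it straight off, and finish while still holding it level over the jar's open mouth, a couple of centimetres clear: do not put it down or let go, keep the jar standing in the brace, and leave everything else on the shelf where it is.

Things in the scene. Friction and masses are not known exactly. Their poses are not given: they have to be found in the camera images.
- jar: The square jar: white ceramic, 66 x 66 mm body with upright sides to a flat shoulder at 68 mm, then a round neck 47 mm across up to the rim at 100 mm; 107 mm tall with its cap. About 0.45 kg, loose; may be slid, or lifted by its tight cap. Origin: centre of its underside; z up; x and y square to its sides.
- jar_mouth (a point): Centre of the square jar's round rim, 100 mm above its underside. A springy seal ring stands 3 mm above the rim, 5.5 mm once the cap is off.
- cap: Round ribbed steel twist-off cap on the square jar, 62 mm across, 24 mm tall, flat top, open below, 60 g. Origin: centre of its open lower edge, 83 mm above the jar's underside when tight; z up; when tight its x points along the jar's x. Below its edge come 15 mm of bare neck down to the jar's shoulder. Right-hand thread: seen from above it opens anticlockwise.
- cap_top (a point): Centre of the cap's flat top. The thread: tight at first, about 1 N m, easing as it turns and rises 2 mm; three lugs come free after 52 degrees of turn relative to the jar, and past about 90 degrees they meet the next threads' ends, so some 70 degrees is right. The jar turns up to 6 degrees in the brace before it is held; outside it, it just spins with the cap.
- cap_edge (a point): Point on the cap's lower edge, 31 mm from its axis in the cap's own +x direction; shows how far the cap has turned.
- brace: Jar brace fixed to the shelf: a rubber-lined U of bent steel, upright walls 40 mm high round a pocket 72 mm wide, open above and to its own -x side, roughly towards the robot. 84 mm wide over the walls, 107 mm over the flared front lips. The jar stands on the shelf itself inside. Origin, on the shelf: same as brace_home; z up.
- brace_home (a point): Where the centre of the jar's underside comes when fully home. In the brace's axes: back wall lining 33.5 mm beyond it (+x), side linings 36 mm to either side (y), straight side walls from -33 mm, tips of the flared lips at -49 mm.
- round_jar: Bystander: a round-bodied white jar, 72 mm across and 107 mm tall, with the same kind of cap, loose. Origin: centre of its underside.
- bowl_low: Bystander: lower one of a stack of two speckled bowls, 120 mm across, 66 mm tall. Origin: centre of its underside.
- bowl_high: Bystander: upper one of the two speckled bowls, resting in the lower; the stack is 87 mm tall. Origin: centre of its underside.
- whisk_stand: Bystander: sage green silicone whisk stand, 70 mm across, 82 mm tall. Origin: centre of its underside.
- jug: Bystander: glass frother jug, 86 mm across, 110 mm tall, with a handle to its own +y. Origin: centre of its underside.
- scoop: Bystander: wooden scoop lying flat, 134 mm long and 22 mm tall. Origin: under the centre of its round bowl; the handle runs 110 mm to its own -x.
There are look-alikes about, which are no part of the job. Leave any black, orange or yellow look-alike of the cap alone.

How it is judged:
By the outcome, as a careful person would: the job done as asked, in the order asked, and still so for the second after the job is handed in, while the arm keeps its last pose, push and grip.
It also fails if it takes over 61 s, if anything falls off the work surface, if the arm or the gripper's body presses on something with over 40 N, if the wrist force passes 120 N, or if a joint passes its speed limit or range.

## Robot

A 6-joint arm with a two-finger parallel gripper is mounted at the origin on the work surface. World frame = base frame: x ahead of the robot, y to its left, z up, the work surface at z = 0. Lengths are in mm, angles in rad, forces in N, time in s.
With the tool pointing down it reaches from about 300 to 775 mm from the base axis. Payload 14.6 kg.
Tool frame: the origin (TCP) lies at the very end of the fingers, on their centre line; the grasp point (between the pads) lies 19 mm behind it; y points along the fingers, z is the direction in which the jaws open and shut, and the axes are right-handed (so a half turn about y gives the same grasp; the last joint's range is limited). The gripper opens to 94 mm and grips with 3 to 60 N. Pads are 16 mm wide; open, the fingers measure 119 mm over their backs; the gripper's body (75 mm by 177 mm) begins 78 mm behind the grasp point.
Start: joints at [-1.379, 0.3, 1.521, -0, 1.321, -0.067], TCP at [140.75, -531.675, 205.446] pointing down, gripper open.
Joint ranges: [-3.03, 3.03], [-0.79, 2.21], [0.23, 2.52], [-1.04, 4.18], [0, 3.07], [-2.55, 2.55]. Speed limits (rad/s): [2.22, 2.22, 2.57, 3.14, 3.14, 3.14].

## Interface

Orientations are given as [roll, pitch, yaw] about the fixed x, y, z axes, in that order (R = Rz(yaw) Ry(pitch) Rx(roll)).
In Python, from cell import monitor, optics, manip gives the robot as it stands.
- The arm moves only by the shell command python3 -m creep 'ROWS' [FORCE]. ROWS is JSON, a list of rows, each an object of numbers: "tx", "ty", "tz": the shift along the tool's x, y, z scaled (see below); "turn": the turn about the tool's y scaled (see below); "fingers": the finger opening in mm, from 0 to 94. In form: [{"tx": .., "ty": .., "tz": .., "turn": .., "fingers": ..}, ...]. A call has 1 to 20 rows; each row is the pose to reach, as a shift and turn from the pose measured when the call began, along the tool's axes at that moment, turning the shorter way round; what a row does not reach only later rows make up. The controller multiplies each number of a shift by 200 mm and each number of a turn by pi rad. A row lasts 1/10 s, in which the tool goes at most 50 mm and 8.59 degrees, less where a joint would pass 70% of its speed; a pose out of reach is approached as far as the arm can. A call with a number of a shift or a turn outside -1 to 1 is refused whole. A call with a gripper value outside its range is refused whole. The fingers move at their own pace and stop on an object; FORCE is the grip in N (left out, the last holds). Time passes only in rows, so rows that repeat a pose let the fingers close. It gives the time, the measured TCP pose, the force and the opening at its end, in the units of the state.
- monitor.read_state(): the state, without advancing time (a new reading comes with each control period).
- optics.camera(name): name is "scene" or "top" or "wrist"; returns a dict with "frame" (420x560x3 uint8, red, green, blue), "range_z" (420x560 float32, mm along the optical axis (not along the pixel's ray), 0 where there is no reading), "fx", "fy", "cx", "cy" (pixels), "distortion" ([k1, k2, p1, p2, k3] as OpenCV has them; the pictures are not rectified), "R" (3x3) and "t" (3): a world point X has camera coordinates R X + t; the wrist camera has in their place "mount" (4x4, takes a point from camera to tool coordinates, whose origin is the TCP and whose axes are the tool frame's). Camera axes: x right, y down, z forward; pixel columns grow to the right and rows downward; lengths in mm; the calibration is good to about 2 mm. A picture is of the moment at which its call begins: read the wrist's pose just before it.
- manip.sign_off(): hands the job in, once; it reports no verdict.
The state is a dict: "clock": time; "joints": joint angles; "qd": joint speeds; "effort": joint torques, N m; "eef_pos": TCP position; "eef_rot": TCP orientation; "wrist_force": force on the tool from outside, world axes, zero at the start; "moment": the same for the moment, N m; "finger_gap": finger opening in mm.
Only numpy, scipy, OpenCV 4.12 (cv2) and the standard library are available. Lean on these libraries where they do the work, as an engineer would, in place of code of your own. Each camera call takes 0.05 s, during which the arm holds its last target.

## Working session

There is one attempt and no reset: what is moved stays moved. The work goes in short steps, Python scripts to look and compute and a shell command to move; the robot and the scene stay as the last step left them, time stands still between calls to the robot, and variables do not carry over. Pictures are saved under pics/ and viewed, and the job is handed in when it is done.

```bash
ls; mkdir -p pics; cat > h.py <<'E'
import numpy as np, cv2
from cell import monitor, optics, manip
from scipy.spatial.transform import Rotation as Ro
def st(): return monitor.read_state()
def toolT():
    s=st(); T=np.eye(4); T[:3,:3]=Ro.from_euler('xyz',s['eef_rot']).as_matrix(); T[:3,3]=s['eef_pos']; return T
def cam(n):
    T=toolT(); c=optics.camera(n)
    if 'mount' in c:
        W=T@np.array(c['mount']); c['Rw']=W[:3,:3]; c['o']=W[:3,3]
    else:
        R=np.array(c['R']); c['Rw']=R.T; c['o']=-R.T@np.array(c['t'])
    c['K']=np.array([[c['fx'],0,c['cx']],[0,c['fy'],c['cy']],[0,0,1.]]); c['d']=np.array(c['distortion'],float)
    return c
def save(c,n): cv2.imwrite('pics/'+n,c['frame'][:,:,::-1])
def rays(c,px):
    u=cv2.undistortPoints(np.array(px,float).reshape(-1,1,2),c['K'],c['d']).reshape(-1,2)
    return np.c_[u,np.ones(len(u))]
def plane(c,px,z):
    r=rays(c,px)@c['Rw'].T; return c['o']+r*((z-c['o'][2])/r[:,2])[:,None]
def depth(c,px):
    r=rays(c,px); p=np.array(px,int).reshape(-1,2); z=c['range_z'][p[:,1],p[:,0]]
    return (r*z[:,None])@c['Rw'].T+c['o']
def cloud(c):
    h,w=c['range_z'].shape; v,u=np.mgrid[:h,:w]; P=depth(c,np.c_[u.ravel(),v.ravel()]).reshape(h,w,3); P[c['range_z']==0]=np.nan; return P
def proj(c,X):
    X=(np.array(X,float).reshape(-1,3)-c['o'])@c['Rw']
    return cv2.projectPoints(X,np.zeros(3),np.zeros(3),c['K'],c['d'])[0].reshape(-1,2)
E
python3 - <<'E'
from h import *
print(st())
for n in ('scene','top','wrist'):
    c=cam(n); save(c,n+'0.png'); np.savez('pics/%s0.npz'%n,**c); print(n,c['o'].round(),c['fx'])
E
```

```text
pics
{'clock': 0.0, 'joints': array([-1.37860339e+00,  3.00465709e-01,  1.52158022e+00,  1.72849930e-06,
        1.32070513e+00, -6.65939094e-02]), 'qd': array([ 0.0013759 ,  0.00082489, -0.00040837, -0.00012391,  0.0014667 ,
        0.00026732]), 'effort': array([ 1.64841826e-03, -5.31810236e+01, -3.52738953e+01,  7.09558278e-02,
        2.43069429e-02, -8.50097626e-05]), 'eef_pos': array([ 140.69967659, -531.42561562,  204.88965365]), 'eef_rot': array([-1.57195205e+00,  7.87562518e-05, -2.88280628e+00]), 'wrist_force': array([0.21164994, 1.15765374, 0.21360261]), 'moment': array([-0.03275864, -0.01085101,  0.01389027]), 'finger_gap': 93.81242575988485}
scene [1217. -540.  861.] 438.48102990970307
top [ 374.  -42. 1229.] 516.2453864866078
wrist [ 215. -513.  384.] 302.20018359971584
```

View pics/scene0.png

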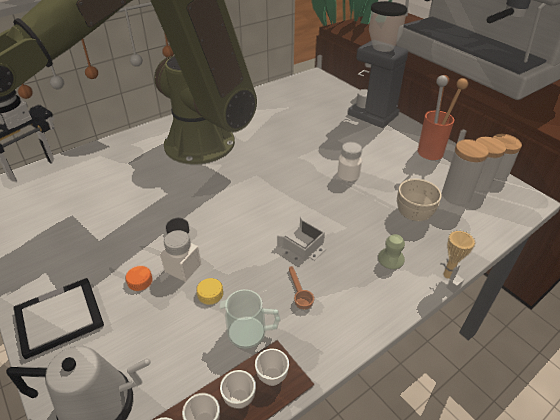

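View pics/top0.png

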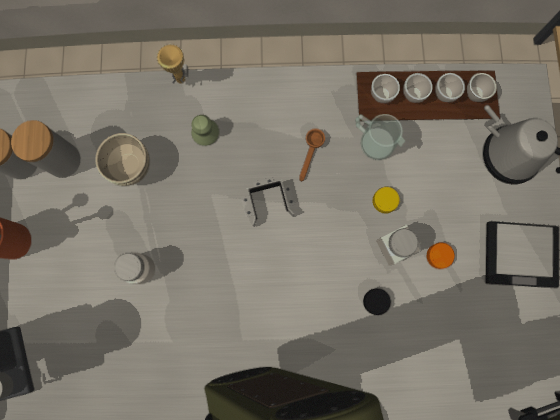

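View pics/wrist0.png

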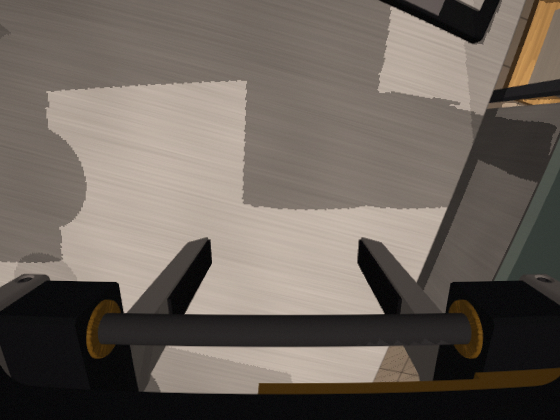

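The top view shows the square jar with its cap at about (402,242). The brace is at (270,200) and opens downward in the picture, towards the robot. The lookalike caps are orange (441,255), yellow (386,199) and black (376,301). Next I'll measure these.

```bash
python3 - <<'E'
from h import *
c=dict(np.load('pics/top0.npz')); P=cloud(c)
def rep(n,u0,u1,v0,v1,z0,z1):
    Q=P[v0:v1,u0:u1].reshape(-1,3); Q=Q[(Q[:,2]>z0)&(Q[:,2]<z1)]
    if len(Q)<5: print(n,len(Q)); return
    r=cv2.minAreaRect(Q[:,:2].astype(np.float32)); print(n,len(Q),'med',np.median(Q,0).round(1),'rect',np.round(r[0],1),np.round(r[1],1),round(r[2],1),'circ',np.round(cv2.minEnclosingCircle(Q[:,:2].astype(np.float32)),1) if 0 else '')
rep('table',290,320,300,330,-50,50)
rep('cap',370,430,215,275,97,120)
rep('shoulder',370,430,215,275,55,75)
rep('brace top',235,305,170,235,33,50)
rep('brace all',235,305,170,235,15,50)
for n,u,v in (('orange',441,255),('yellow',386,199),('black',376,301)): rep(n,u-22,u+22,v-22,v+22,8,60)
rep('round',105,160,240,295,90,120); rep('scoop',290,335,120,185,6,40); rep('jug',355,410,105,165,20,130)
# image crops
f=c['frame'][:,:,::-1]
a=cv2.resize(f[160:250,220:320],None,fx=5,fy=5); b=cv2.resize(f[205:285,350:470],None,fx=5,fy=5)
cv2.imwrite('pics/cb.png',a); cv2.imwrite('pics/cj.png',b)
s=dict(np.load('pics/scene0.npz'));f=s['frame'][:,:,::-1]
cv2.imwrite('pics/sb.png',cv2.resize(f[190:310,120:350],None,fx=3.4,fy=3.4))
E
```

```text
table 897 med [326.6 -87.    1. ] rect [326.4 -87.1] [68.7 67.9] 88.2 circ 
cap 625 med [ 479.2 -305.6  108.1] rect [ 479.5 -306.8] [61.3 60.8] 61.7 circ 
shoulder 247 med [ 469.  -286.3   68.4] rect [ 479.4 -308. ] [67.9 68.6] 24.4 circ 
brace top 286 med [614.7  -0.9  40.4] rect [592.5  -8.9] [89.  98.8] 13.2 circ 
brace all 370 med [620.4  -5.   39.6] rect [598.8 -31.9] [ 90.6 146.3] 13.2 circ 
orange 553 med [ 453.4 -411.1   24.8] rect [ 458.9 -399.1] [93.4 61.2] 67.8 circ 
yellow 568 med [ 591.3 -289.9   25.1] rect [ 588.5 -288.2] [62.9 74.1] 54.4 circ 
black 562 med [ 351.8 -254.9   25. ] rect [ 351.9 -256.2] [61.1 60.6] 41.9 circ 
round 662 med [443.6 297.9 108.3] rect [444.7 299.1] [61.4 60. ] 11.6 circ 
scoop 489 med [ 727.9 -114.2   11.9] rect [ 716.  -117.3] [106.5 163.4] 82.9 circ 
jug 1206 med [ 738.1 -274.1   78.5] rect [ 739.5 -273.2] [94.3 90.4] 8.7 circ
```

View pics/cb.png

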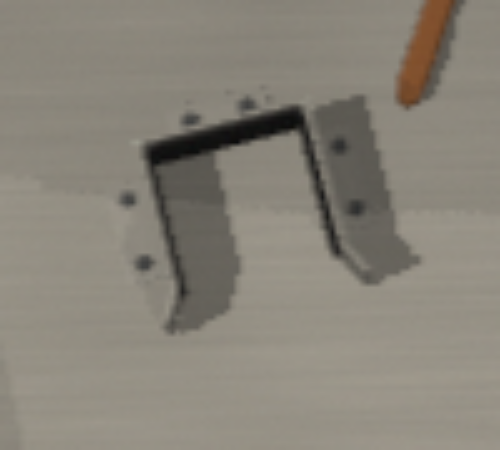

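View pics/cj.png

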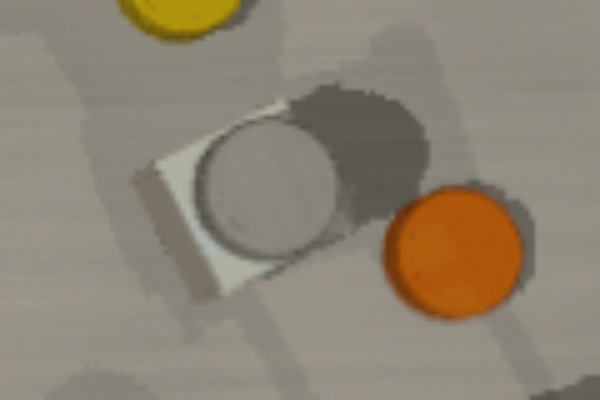

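View pics/sb.png

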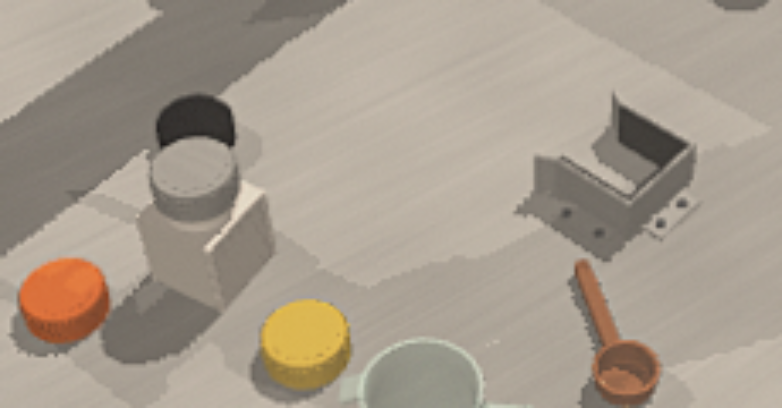

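```bash
cat >> h.py <<'E'
def go(xyz,ccw=0):
    "shift in tool axes / 200 and turn units (ccw deg from above)"
    T=toolT(); d=T[:3,:3].T@(np.array(xyz,float)-T[:3,3])
    print('row tx,ty,tz',(d/200).round(4),'turn',round(-ccw/180,4),'dist',round(np.linalg.norm(d)))
E
python3 - <<'E'
from h import *
c=dict(np.load('pics/wrist0.npz')); print(c['mount'].round(3),c['d'])
T=toolT(); print(T.round(3))
for px in ((280,210),(280,100),(280,20),(20,100),(540,100)):
    for z in (40,108):
        print(px,z,((plane(c,[px],z)-T[:3,3])@T[:3,:3]).round())
s=st(); print(s['joints'])
# jar view: TCP such that jar is seen
E
```

```text
[[   0.       0.966    0.26   -76.315]
 [   0.      -0.26     0.966 -178.994]
 [   1.      -0.      -0.       1.122]
 [   0.       0.       0.       1.   ]] [-0.05496363  0.          0.          0.          0.        ]
[[-9.67000e-01 -0.00000e+00  2.56000e-01  1.40711e+02]
 [-2.56000e-01  1.00000e-03 -9.67000e-01 -5.31477e+02]
 [-0.00000e+00 -1.00000e+00 -1.00000e-03  2.05021e+02]
 [ 0.00000e+00  0.00000e+00  0.00000e+00  1.00000e+00]]
(280, 210) 40 [[ 16. 165.  -4.]]
(280, 210) 108 [[-2. 97. -3.]]
(280, 100) 40 [[-107.  165.   -3.]]
(280, 100) 108 [[-101.   97.   -3.]]
(280, 20) 40 [[-186.  165.   -3.]]
(280, 20) 108 [[-164.   97.   -2.]]
(20, 100) 40 [[-113.  165. -298.]]
(20, 100) 108 [[-105.   97. -239.]]
(540, 100) 40 [[-112.  165.  289.]]
(540, 100) 108 [[-105.   97.  232.]]
[-1.37860480e+00  3.00326295e-01  1.52145148e+00  1.04722133e-05
  1.32072091e+00 -6.66004034e-02]
```

```bash
python3 - <<'E'
from h import *
go((446,-380,205),51)
E
```

```text
row tx,ty,tz [-1.6694e+00  5.0000e-04 -3.4150e-01] turn -0.2833 dist 341
```

```bash
R='{"tx":-0.95,"ty":0,"tz":-0.2,"turn":-0.17,"fingers":94}'; echo; python3 -m creep '[{"tx":-0.9,"ty":0,"tz":-0.18,"turn":-0.17,"fingers":94},{"tx":-0.9,"ty":0,"tz":-0.18,"turn":-0.17,"fingers":94},{"tx":-0.9,"ty":0,"tz":-0.18,"turn":-0.17,"fingers":94},{"tx":-0.9,"ty":0,"tz":-0.18,"turn":-0.17,"fingers":94},{"tx":-0.9,"ty":0,"tz":-0.18,"turn":-0.17,"fingers":94}]'
python3 - <<'E'
from h import *
print(st()['joints']); go((446,-380,205),20)
E
```

```text
clock: 0.65
eef_pos: [308.4, -448.7, 204.8]
eef_rot: [-1.572, 0.001, -2.342]
wrist_force: [0.0, 0.2, -0.2]
finger_gap: 94.0
[-1.03627449e+00  2.88857416e-01  1.53666687e+00  7.64084149e-04
  1.31730547e+00 -2.65354031e-01]
row tx,ty,tz [-7.259e-01 -3.000e-04  2.538e-01] turn -0.1111 dist 154
```

```bash
python3 -m creep '[{"tx":-0.726,"ty":0,"tz":0.254,"turn":-0.111,"fingers":94},{"tx":-0.726,"ty":0,"tz":0.254,"turn":-0.111,"fingers":94},{"tx":-0.726,"ty":0,"tz":0.254,"turn":-0.111,"fingers":94},{"tx":-0.726,"ty":0,"tz":0.254,"turn":-0.111,"fingers":94},{"tx":-0.726,"ty":0,"tz":0.254,"turn":-0.111,"fingers":94},{"tx":-0.726,"ty":0,"tz":0.254,"turn":-0.111,"fingers":94}]'
python3 - <<'E'
from h import *
s=st(); print(s['joints'],abs(s['qd']).max()); c=cam('wrist'); save(c,'w1.png'); np.savez('pics/w1.npz',**c)
P=cloud(c)
for z0,z1 in((100,115),(62,74)):
    m=(abs(P[:,:,0]-479)<60)&(abs(P[:,:,1]+307)<60)&(P[:,:,2]>z0)&(P[:,:,2]<z1)
    Q=P[m]; r=cv2.minAreaRect(Q[:,:2].astype(np.float32)); print(len(Q),np.median(Q,0),r)
go((567,-81,205),0)
E
```

```text
clock: 1.25
eef_pos: [444.9, -380.8, 204.8]
eef_rot: [-1.572, 0.001, -1.995]
wrist_force: [-0.6, 1.5, 0.3]
finger_gap: 93.9
[-7.70767100e-01  3.81026042e-01  1.41448510e+00  7.65750701e-04
  1.34755306e+00 -3.46618514e-01] 0.013675089971953332
3849 [ 482.50739778 -309.37451084  107.24796837] ((482.072265625, -310.03125), (60.875701904296875, 61.00783157348633), 65.72371673583984)
651 [ 475.913029   -311.18438728   67.72225075] ((482.1965026855469, -310.34716796875), (67.57202911376953, 67.3725814819336), 24.63374137878418)
row tx,ty,tz [-1.6185e+00  1.5000e-03 -6.1200e-02] turn 0.0 dist 324
```

View pics/w1.png

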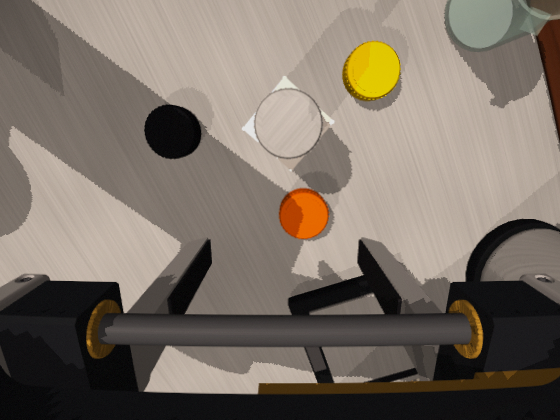

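The wrist view shows the jar's cap at (288,123), with the square shoulder showing behind it. The cap is about 61 mm across at z 107. Next I'll look at the brace.

```bash
python3 -m creep '[{"tx":-0.8,"ty":0,"tz":-0.03,"turn":0,"fingers":94},{"tx":-0.8,"ty":0,"tz":-0.03,"turn":0,"fingers":94},{"tx":-0.8,"ty":0,"tz":-0.03,"turn":0,"fingers":94},{"tx":-0.8,"ty":0,"tz":-0.03,"turn":0,"fingers":94}]'
python3 -m creep '[{"tx":-0.82,"ty":0,"tz":-0.03,"turn":0,"fingers":94},{"tx":-0.82,"ty":0,"tz":-0.03,"turn":0,"fingers":94},{"tx":-0.82,"ty":0,"tz":-0.03,"turn":0,"fingers":94},{"tx":-0.82,"ty":0,"tz":-0.03,"turn":0,"fingers":94},{"tx":-0.82,"ty":0,"tz":-0.03,"turn":0,"fingers":94}]'
python3 - <<'E'
from h import *
s=st(); print(s['joints'],abs(s['qd']).max()); c=cam('wrist'); save(c,'w2.png'); np.savez('pics/w2.npz',**c)
cv2.imwrite('pics/w2z.png',cv2.resize(c['frame'][40:220,170:390,::-1],None,fx=3.6,fy=3.3))
P=cloud(c)
for z0,z1 in((34,50),):
    m=(abs(P[:,:,0]-600)<90)&(abs(P[:,:,1]+10)<80)&(P[:,:,2]>z0)&(P[:,:,2]<z1)
    Q=P[m]; r=cv2.minAreaRect(Q[:,:2].astype(np.float32)); print(len(Q),np.median(Q,0),r); print(cv2.boxPoints(r).round(1))
E
```

```text
clock: 1.7
eef_pos: [505.6, -230.1, 205.5]
eef_rot: [-1.571, 0.002, -1.994]
wrist_force: [-0.2, -0.5, 0.5]
finger_gap: 94.1
clock: 2.2
eef_pos: [567.7, -77.9, 205.8]
eef_rot: [-1.571, 0.002, -1.993]
wrist_force: [0.4, -0.7, 0.2]
finger_gap: 94.2
[-0.20101808  0.35105788  1.4527838   0.0016002   1.33780246  0.22129447] 0.057022539389899436
1256 [614.05927569   1.40184421  39.65750855] ((594.1551513671875, -11.987701416015625), (88.26502990722656, 98.2141342163086), 13.471685409545898)
[[539.8  25.5]
 [562.7 -70. ]
 [648.5 -49.5]
 [625.6  46. ]]
```

View pics/w2.png

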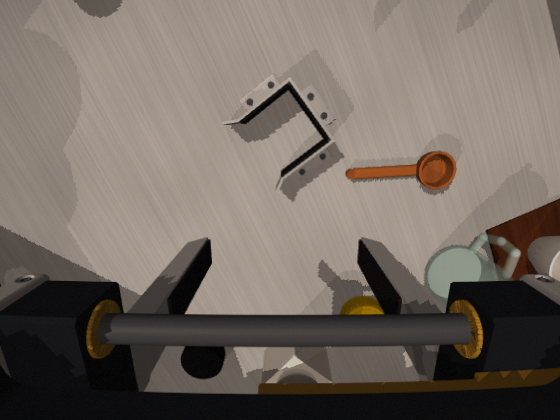

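View pics/w2z.png

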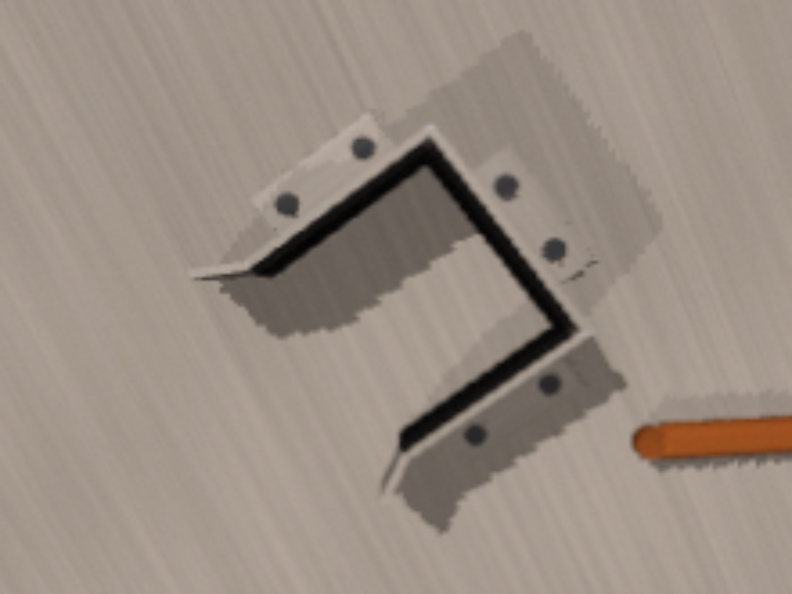

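The wrist view shows the brace clearly: back corners near (289,82) and (329,140), lips near (229,124) and (280,185). I'll fit the walls from the depth points.

```bash
python3 - <<'E'
from h import *
for name in('w2','top0'):
    c=dict(np.load('pics/%s.npz'%name)); P=cloud(c)
    m=(abs(P[:,:,0]-600)<90)&(abs(P[:,:,1]+10)<80)&(P[:,:,2]>35)&(P[:,:,2]<44)
    Q=P[m][:,:2]; o=np.array([599.,-10.]); yaw=np.radians(13.5)
    for it in range(8):
        X=np.array([np.cos(yaw),np.sin(yaw)]);Y=np.array([-X[1],X[0]])
        a=(Q-o)@X;b=(Q-o)@Y
        L=(abs(b-39)<6)&(a>-30)&(a<30); R=(abs(b+39)<6)&(a>-30)&(a<30); B=(abs(a-36.5)<6)&(abs(b)<33)
        pl=np.polyfit(a[L],b[L],1);pr=np.polyfit(a[R],b[R],1);pb=np.polyfit(b[B],a[B],1)
        yaw+=(pl[0]*L.sum()+pr[0]*R.sum()-pb[0]*B.sum())/(L.sum()+R.sum()+B.sum())
        oy=(pl[1]+pr[1])/2; ox=pb[1]-36.5
        o=o+ox*X+oy*Y
    print(name,L.sum(),R.sum(),B.sum(),'slopes',pl[0],pr[0],pb[0],'walls',pl[1],pr[1],pb[1],'yaw',np.degrees(yaw),'home',o)
    print(' back range',a[B].min(),a[B].max(),'L',b[L].min(),b[L].max(),'R',b[R].min(),b[R].max(),'amin',a.min())
c=dict(np.load('pics/w2.npz'))
# corner pixels of inner lining edges in zoomed crop -> px
for n,(x,y) in dict(backL_in=(429,163),backR_in=(555,326),Lend=(262,274),Rend=(403,447),Lo=(431,128),Ro=(590,330)).items():
    print(n,plane(c,[(170+x/3.6,40+y/3.3)],40).round(1))
E
```

```text
w2 345 298 358 slopes 0.010692304702355115 -0.003336709733267361 0.007526552016199246 walls 38.79039337700613 -38.79039337700612 36.50000000000006 yaw 12.423991022386284 home [597.94895498 -12.06754053]
 back range 33.37253047551085 39.868430365908985 L 35.53668451385365 42.27612240908674 R -42.47704774717857 -35.63049114919999 amin -48.668609273823066
top0 59 60 79 slopes -0.0051198260599182276 0.00996657251832543 0.003745881183408651 walls 39.05760990672421 -39.05760990670341 36.500000000007304 yaw 12.673850025599613 home [596.7441653   -8.23867651]
 back range 33.233745250432015 40.246446386610685 L 36.13160515448491 41.938716455132926 R -42.15072653896358 -36.04980347522712 amin -48.31310518017751
backL_in [[621.8  26.   40. ]]
backR_in [[636.2 -37.6  40. ]]
Lend [[560.9  15.   40. ]]
Rend [[576.3 -55.8  40. ]]
Lo [[626.8  35.6  40. ]]
Ro [[645.6 -43.3  40. ]]
```

```bash
python3 - <<'E'
from h import *
c=dict(np.load('pics/scene0.npz')); P=cloud(c)
m=(abs(P[:,:,0]-479)<50)&(abs(P[:,:,1]+307)<50)&(P[:,:,2]>103)&(P[:,:,2]<115)
Q=P[m]; print('cap scene',len(Q),np.median(Q,0),cv2.minAreaRect(Q[:,:2].astype(np.float32)))
c=cam('top'); save(c,'t2.png'); P=cloud(c); s=st(); print(s['eef_pos'])
c2=cam('wrist'); 
c3=cam('scene'); save(c3,'s2.png')
P=cloud(c3); 
T=toolT()
for P in (cloud(c),cloud(c3)):
    L=(P-T[:3,3])@T[:3,:3]
    m=(L[:,:,1]<10)&(L[:,:,1]>-15)&(abs(L[:,:,0])<40)&(abs(L[:,:,2])<90); Q=L[m]; print(len(Q), Q.min(0) if len(Q) else '',Q.max(0) if len(Q) else '',np.median(Q,0) if len(Q) else '')
go((482,-310,140))
E
```

```text
cap scene 376 [ 485.73993481 -308.16951594  107.16421012] ((484.36358642578125, -308.70709228515625), (56.28493118286133, 60.71246337890625), 22.908145904541016)
[567.11565177 -79.86092151 205.73506251]
0   
21 [-10.40524663 -14.32671648  50.40564198] [ 7.38145312 -0.90897587 60.20870066] [ -1.23036366 -11.24789453  57.58061535]
row tx,ty,tz [1.2228 0.3274 0.0876] turn 0.0 dist 254
```

View pics/s2.png

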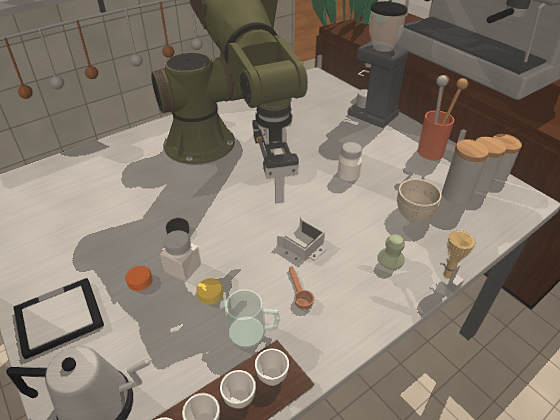

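```bash
python3 -m creep '[{"tx":0.9,"ty":0.1,"tz":0.065,"turn":0,"fingers":94},{"tx":0.9,"ty":0.1,"tz":0.065,"turn":0,"fingers":94},{"tx":0.9,"ty":0.1,"tz":0.065,"turn":0,"fingers":94},{"tx":0.9,"ty":0.1,"tz":0.065,"turn":0,"fingers":94},{"tx":0.9,"ty":0.1,"tz":0.065,"turn":0,"fingers":94}]'
python3 - <<'E'
from h import *
go((482,-309.7,140))
E
```

```text
clock: 2.9
eef_pos: [502.1, -254.0, 185.1]
eef_rot: [-1.572, 0.001, -2.003]
wrist_force: [0.4, -0.0, -0.2]
finger_gap: 94.0
row tx,ty,tz [0.2951 0.225  0.0258] turn 0.0 dist 74
```

```bash
python3 -m creep '[{"tx":0.295,"ty":0.225,"tz":0.026,"turn":0,"fingers":94},{"tx":0.295,"ty":0.225,"tz":0.026,"turn":0,"fingers":94},{"tx":0.295,"ty":0.225,"tz":0.026,"turn":0,"fingers":94},{"tx":0.295,"ty":0.225,"tz":0.026,"turn":0,"fingers":94},{"tx":0.295,"ty":0.225,"tz":0.026,"turn":0,"fingers":94}]'
python3 - <<'E'
from h import *
print(st()['joints'],abs(st()['qd']).max())
go((482,-309.7,76))
c=cam('scene'); cv2.imwrite('pics/s3.png',cv2.resize(c['frame'][170:290,100:280,::-1],None,fx=4,fy=4)); np.savez('pics/s3.npz',**c)
c=cam('wrist'); save(c,'w3.png'); print(st()['eef_pos'])
E
```

```text
clock: 3.4
eef_pos: [482.5, -309.4, 141.0]
eef_rot: [-1.571, 0.001, -2.003]
wrist_force: [-0.3, 0.5, 0.7]
finger_gap: 93.8
[-6.34348489e-01  4.09566610e-01  1.52804921e+00  8.08788825e-04
  1.20390938e+00 -2.02896098e-01] 0.010162597545462114
row tx,ty,tz [ 0.0029  0.325  -0.0018] turn 0.0 dist 65
[ 482.62434149 -309.16808273  140.92641504]
```

View pics/s3.png

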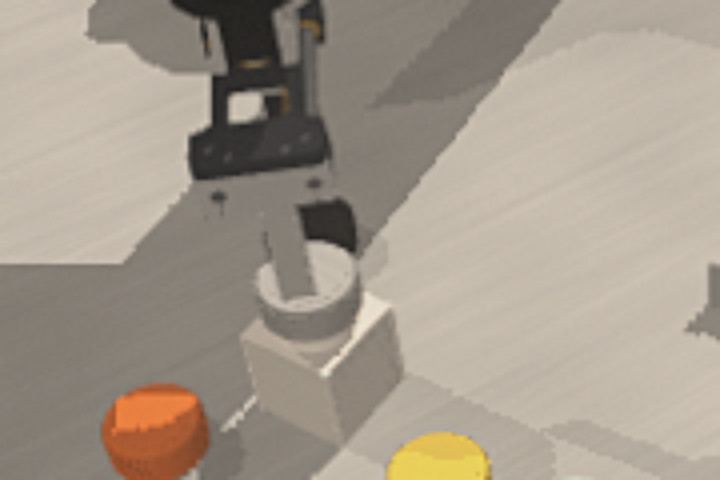

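View pics/w3.png

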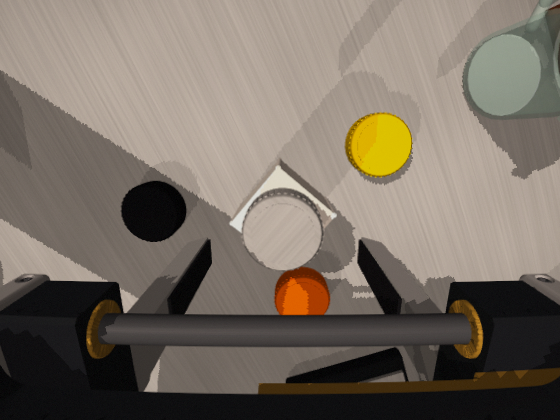

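The wrist view shows the cap at (283,231), midway between the fingertips at (210,240) and (358,240). I'll descend and close on it.

```bash
python3 -m creep '[{"tx":0.0,"ty":0.12,"tz":0,"turn":0,"fingers":94},{"tx":0.0,"ty":0.24,"tz":0,"turn":0,"fingers":94},{"tx":0.0,"ty":0.32,"tz":0,"turn":0,"fingers":94},{"tx":0.0,"ty":0.32,"tz":0,"turn":0,"fingers":94},{"tx":0.0,"ty":0.32,"tz":0,"turn":0,"fingers":94}]'
python3 - <<'E'
from h import *
c=cam('wrist'); T=toolT(); P=cloud(c)
L=(P-T[:3,3])@T[:3,:3]
m=(abs(L[:,:,0])<45)&(abs(L[:,:,2])<36)&(P[:,:,2]>103)&(P[:,:,2]<112); Q=L[m]; print(len(Q),Q.min(0),Q.max(0),np.median(Q,0),cv2.minAreaRect(Q[:,[0,2]].astype(np.float32)))
print(st()['eef_pos'],st()['wrist_force']); save(c,'w4.png')
E
```

```text
clock: 4.0
eef_pos: [483.2, -309.0, 77.9]
eef_rot: [-1.57, 0.0, -2.001]
wrist_force: [0.1, -0.2, 0.2]
finger_gap: 94.1
8744 [-30.21256143 -31.39027701 -32.01353602] [ 28.61399491 -24.72956802  30.23699987] [ -2.37385269 -28.9789116   -0.58442795] ((-1.120126724243164, -0.710540771484375), (62.193939208984375, 58.34794616699219), 88.02776336669922)
[ 483.33299131 -309.20201332   78.26710398] [0.75558335 0.19211813 0.31250489]
```

View pics/w4.png

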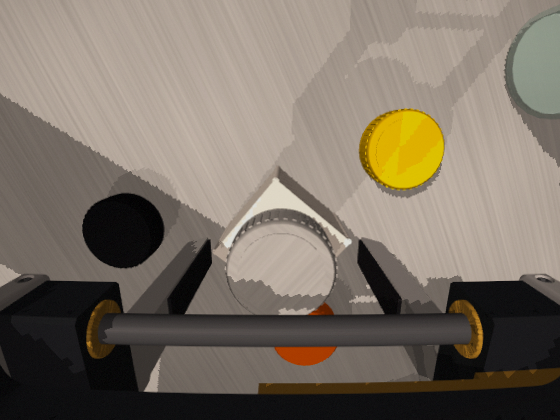

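```bash
python3 -m creep '[{"tx":0.0,"ty":0.01,"tz":-0.003,"turn":0,"fingers":75},{"tx":0.0,"ty":0.01,"tz":-0.003,"turn":0,"fingers":70},{"tx":0.0,"ty":0.01,"tz":-0.003,"turn":0,"fingers":50},{"tx":0.0,"ty":0.01,"tz":-0.003,"turn":0,"fingers":50},{"tx":0.0,"ty":0.01,"tz":-0.003,"turn":0,"fingers":50},{"tx":0.0,"ty":0.01,"tz":-0.003,"turn":0,"fingers":50},{"tx":0.0,"ty":0.01,"tz":-0.003,"turn":0,"fingers":50}]' 60
python3 - <<'E'
from h import *
print(st())
E
```

```text
clock: 4.75
eef_pos: [482.5, -308.8, 76.4]
eef_rot: [-1.57, 0.0, -2.001]
wrist_force: [-4.4, 2.7, 5.8]
finger_gap: 61.8
{'clock': 4.75, 'joints': array([-6.33562342e-01,  4.84705255e-01,  1.58359404e+00,  6.18298443e-04,
        1.07235986e+00, -2.03221492e-01]), 'qd': array([-1.61185778e-03,  1.65724782e-05, -1.19852690e-04,  2.13777543e-03,
        1.05429552e-03,  4.47247367e-04]), 'effort': array([ 3.73846013e-01, -5.72481287e+01, -3.20975482e+01,  2.98884334e-01,
       -1.43413402e+00,  8.68564763e-03]), 'eef_pos': array([ 482.45432687, -308.80764866,   76.39893508]), 'eef_rot': array([-1.56977246e+00,  3.43778631e-04, -2.00143233e+00]), 'wrist_force': array([-4.39704527,  2.65266438,  5.83267051]), 'moment': array([0.40019086, 0.99007265, 0.03171205]), 'finger_gap': 61.768070548354814}
```

```bash
python3 -m creep '[{"tx":0,"ty":-0.04,"tz":0,"turn":0,"fingers":50},{"tx":0,"ty":-0.1,"tz":0,"turn":0,"fingers":50},{"tx":0,"ty":-0.17,"tz":0,"turn":0,"fingers":50},{"tx":0,"ty":-0.22,"tz":0,"turn":0,"fingers":50},{"tx":0,"ty":-0.22,"tz":0,"turn":0,"fingers":50}]' 60
python3 - <<'E'
from h import *
print(st()['wrist_force'],st()['moment'],st()['finger_gap'])
go((505.3,-32.7,120),-12)
c=cam('scene'); cv2.imwrite('pics/s4.png',cv2.resize(c['frame'][120:300,60:300,::-1],None,fx=3.2,fy=3.2))
E
```

```text
clock: 5.25
eef_pos: [483.1, -309.3, 122.5]
eef_rot: [-1.567, -0.0, -2.001]
wrist_force: [0.4, -0.3, -6.6]
finger_gap: 61.9
[ 0.39441472 -0.25368992 -6.60386509] [-0.08842344 -0.1117028  -0.02269233] 61.91924027377162
row tx,ty,tz [-1.3031  0.0101 -0.4766] turn 0.0667 dist 278
```

View pics/s4.png

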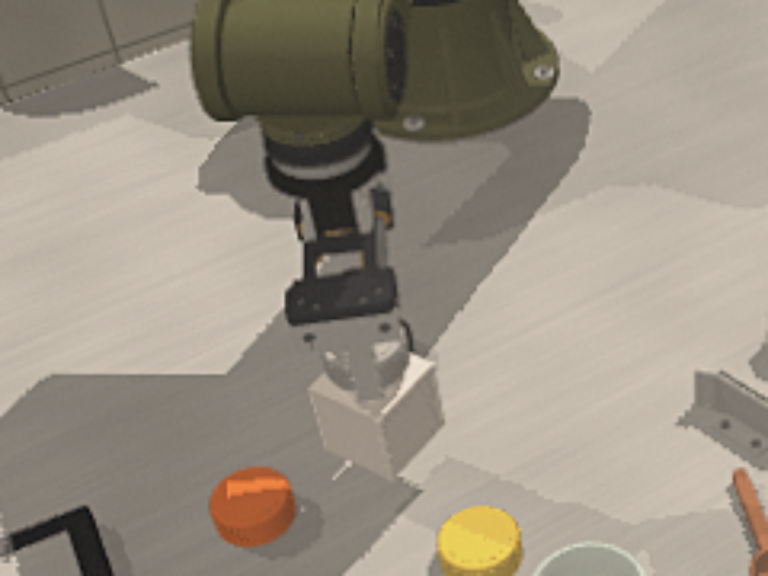

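The jar is lifted and hanging upright by its cap. I'll carry it to a point in front of the brace.

```bash
python3 -m creep '[{"tx":-0.05,"ty":0,"tz":-0.018,"turn":0,"fingers":50},{"tx":-0.15,"ty":0,"tz":-0.055,"turn":0.007,"fingers":50},{"tx":-0.27,"ty":0,"tz":-0.1,"turn":0.014,"fingers":50},{"tx":-0.4,"ty":0,"tz":-0.147,"turn":0.02,"fingers":50},{"tx":-0.53,"ty":0,"tz":-0.195,"turn":0.027,"fingers":50},{"tx":-0.66,"ty":0,"tz":-0.242,"turn":0.034,"fingers":50},{"tx":-0.78,"ty":0,"tz":-0.286,"turn":0.04,"fingers":50},{"tx":-0.87,"ty":0,"tz":-0.32,"turn":0.045,"fingers":50},{"tx":-0.93,"ty":0,"tz":-0.34,"turn":0.048,"fingers":50},{"tx":-0.95,"ty":0,"tz":-0.347,"turn":0.048,"fingers":50}]' 60
python3 - <<'E'
from h import *
print(st()['joints'])
go((505.3,-32.7,90),0); print(np.degrees(st()['eef_rot'][2]+2.0014))
E
```

```text
clock: 6.3
eef_pos: [498.6, -105.7, 120.7]
eef_rot: [-1.569, 0.0, -2.151]
wrist_force: [0.1, -0.3, -6.2]
finger_gap: 61.5
[-2.80677981e-01  2.99263990e-01  1.73130993e+00 -1.69044080e-04
  1.10929799e+00  2.99410333e-01]
row tx,ty,tz [-0.3235  0.1532 -0.1724] turn 0.0 dist 79
-8.560516046167004
```

```bash
python3 -m creep '[{"tx":-0.08,"ty":0.04,"tz":-0.043,"turn":0.006,"fingers":50},{"tx":-0.18,"ty":0.08,"tz":-0.095,"turn":0.012,"fingers":50},{"tx":-0.27,"ty":0.12,"tz":-0.144,"turn":0.019,"fingers":50},{"tx":-0.323,"ty":0.153,"tz":-0.172,"turn":0.019,"fingers":50},{"tx":-0.323,"ty":0.153,"tz":-0.172,"turn":0.019,"fingers":50},{"tx":-0.323,"ty":0.153,"tz":-0.172,"turn":0.019,"fingers":50}]' 60
python3 - <<'E'
from h import *
print(st()['joints'],np.degrees(st()['eef_rot'][2]+2.0014))
c=cam('wrist'); save(c,'w5.png'); np.savez('pics/w5.npz',**c); c=cam('top'); np.savez('pics/t5.npz',**c); cv2.imwrite('pics/t5.png',cv2.resize(c['frame'][150:290,200:370,::-1],None,fx=4,fy=4))
c=cam('scene'); np.savez('pics/s5.npz',**c); cv2.imwrite('pics/s5.png',cv2.resize(c['frame'][150:300,200:400,::-1],None,fx=3.8,fy=3.8))
E
```

```text
clock: 6.9
eef_pos: [505.3, -33.2, 90.0]
eef_rot: [-1.569, 0.0, -2.21]
wrist_force: [0.1, 0.0, -6.4]
finger_gap: 61.9
[-1.37612031e-01  3.34010432e-01  1.76613457e+00 -6.72093089e-04
  1.03992263e+00  5.01603497e-01] -11.933097607711945
```

View pics/w5.png

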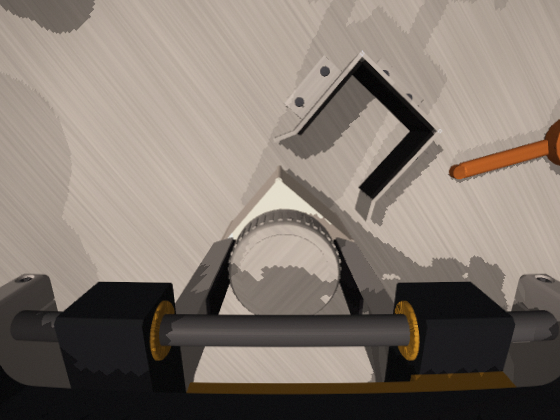

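View pics/t5.png

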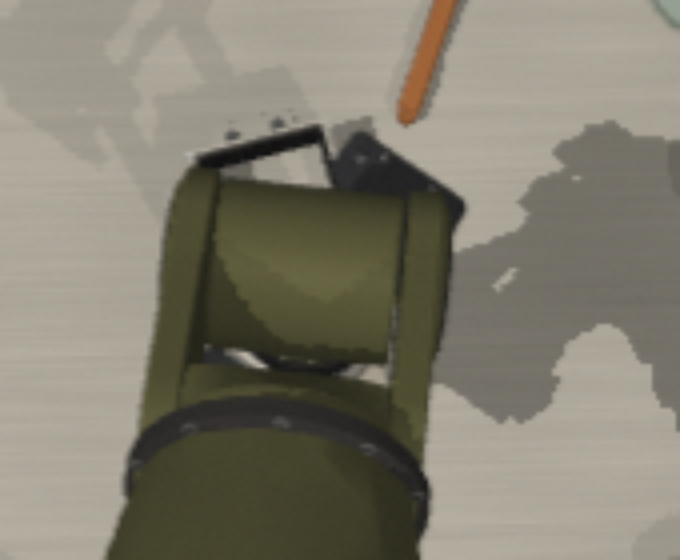

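View pics/s5.png

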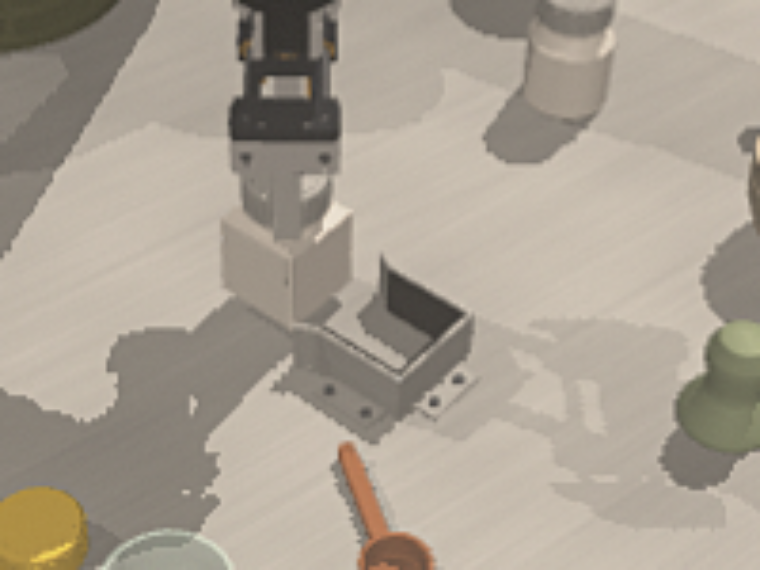

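The wrist view shows the held jar, with its shoulder corner at (280,175), below and left of the brace, whose back corners are at (363,60) and (433,130). The scene view shows the jar in front of the opening. I'll measure the jar and brace together in this one view.

```bash
python3 - <<'E'
from h import *
c=dict(np.load('pics/w5.npz')); P=cloud(c)
m=(abs(P[:,:,0]-600)<90)&(abs(P[:,:,1]+10)<80)&(P[:,:,2]>35)&(P[:,:,2]<44); m[150:,:330]=False
Q=P[m][:,:2]; o=np.array([598.,-12.]); yaw=np.radians(12.5)
for it in range(8):
    X=np.array([np.cos(yaw),np.sin(yaw)]);Y=np.array([-X[1],X[0]])
    a=(Q-o)@X;b=(Q-o)@Y
    L=(abs(b-39)<6)&(a>-30)&(a<30); R=(abs(b+39)<6)&(a>-30)&(a<30); B=(abs(a-36.5)<6)&(abs(b)<33)
    pl=np.polyfit(a[L],b[L],1);pr=np.polyfit(a[R],b[R],1);pb=np.polyfit(b[B],a[B],1)
    yaw+=(pl[0]*L.sum()+pr[0]*R.sum()-pb[0]*B.sum())/(L.sum()+R.sum()+B.sum())
    o=o+(pb[1]-36.5)*X+(pl[1]+pr[1])/2*Y
print(L.sum(),R.sum(),B.sum(),pl,pr,pb,np.degrees(yaw),o)
T=toolT()
# shoulder
m=(np.hypot(P[:,:,0]-505,P[:,:,1]+33)<52)&(P[:,:,2]>74)&(P[:,:,2]<90); m[260:]=False
Q=P[m]; print(len(Q),np.median(Q[:,2])); q=(Q[:,:2]-T[:2,3])
r=[q@np.array([np.cos(t),np.sin(t)]) for t in np.radians([12,13])]
h=cv2.convexHull(q.astype(np.float32)).reshape(-1,2)
print(h.round(1))
print(cv2.minAreaRect(q.astype(np.float32)))
X=np.array([np.cos(yaw),np.sin(yaw)]);Y=np.array([-X[1],X[0]])
print('jar front face a max', (q@X).max(),'b max',(q@Y).max(),(q@Y).min(), 'TCP rel home', (T[:2,3]-o)@X,(T[:2,3]-o)@Y)
E
```

```text
735 766 979 [-1.22885625e-03  3.87302844e+01] [ 8.61892779e-04 -3.87302844e+01] [-2.48211922e-04  3.65000000e+01] 12.944963987230814 [597.77804034 -11.7229663 ]
1872 81.48155015698318
[[ 40.2 -24.8]
 [ 40.  -23.6]
 [ 26.6  37.3]
 [ 26.4  38.1]
 [ 26.4  38.1]
 [ 25.9  38.5]
 [ 24.9  39.2]
 [ 23.9  39.1]
 [-27.8  26.5]
 [ 39.2 -25.2]
 [ 39.8 -25.4]]
((18.88490867614746, 17.244029998779297), (42.30915451049805, 85.19145202636719), 52.36259460449219)
jar front face a max 34.266531921086475 b max 32.74359847112162 -33.68439761528658 TCP rel home -94.87538392392939 -0.5904525867476984
```

```bash
python3 - <<'E'
from h import *
o=np.array([597.8,-11.7]); y=np.radians(12.9); X=np.array([np.cos(y),np.sin(y)]);Y=np.array([-X[1],X[0]])
for a in (-95,-60,-8,-1.5,2.5): p=o+a*X+0.6*Y; print(a,end=' '); go((*p,78))
E
```

```text
-95 row tx,ty,tz [-0.0037  0.0618 -0.0053] turn 0.0 dist 12
-60 row tx,ty,tz [-0.137   0.0621  0.1081] turn 0.0 dist 37
-8 row tx,ty,tz [-0.3349  0.0626  0.2767] turn 0.0 dist 88
-1.5 row tx,ty,tz [-0.3597  0.0627  0.2978] turn 0.0 dist 94
2.5 row tx,ty,tz [-0.3749  0.0627  0.3107] turn 0.0 dist 98
```

```bash
python3 -m creep '[{"tx":-0.004,"ty":0.06,"tz":-0.005,"turn":0,"fingers":50},{"tx":-0.004,"ty":0.06,"tz":-0.005,"turn":0,"fingers":50},{"tx":-0.042,"ty":0.06,"tz":0.027,"turn":0,"fingers":50},{"tx":-0.08,"ty":0.06,"tz":0.06,"turn":0,"fingers":50},{"tx":-0.137,"ty":0.06,"tz":0.108,"turn":0,"fingers":50},{"tx":-0.137,"ty":0.06,"tz":0.108,"turn":0,"fingers":50},{"tx":-0.137,"ty":0.06,"tz":0.108,"turn":0,"fingers":50}]' 60
python3 - <<'E'
from h import *
print(st()['moment'])
o=np.array([597.8,-11.7]); y=np.radians(12.9); X=np.array([np.cos(y),np.sin(y)]);Y=np.array([-X[1],X[0]])
T=toolT(); print((T[:2,3]-o)@X,(T[:2,3]-o)@Y)
for a in (-8,-1.5,2.5): p=o+a*X+0.6*Y; print(a,end=' '); go((*p,77.5))
c=cam('wrist'); save(c,'w6.png')
E
```

```text
clock: 7.75
eef_pos: [539.4, -24.3, 78.2]
eef_rot: [-1.569, 0.0, -2.211]
wrist_force: [-0.2, 1.0, -5.9]
finger_gap: 62.0
[-0.01305608 -0.04983915 -0.05421743]
-59.72254104175208 0.7460188888573924
-8 row tx,ty,tz [-0.1963  0.004   0.1683] turn 0.0 dist 52
-1.5 row tx,ty,tz [-0.2211  0.004   0.1894] turn 0.0 dist 58
2.5 row tx,ty,tz [-0.2363  0.004   0.2024] turn 0.0 dist 62
```

View pics/w6.png

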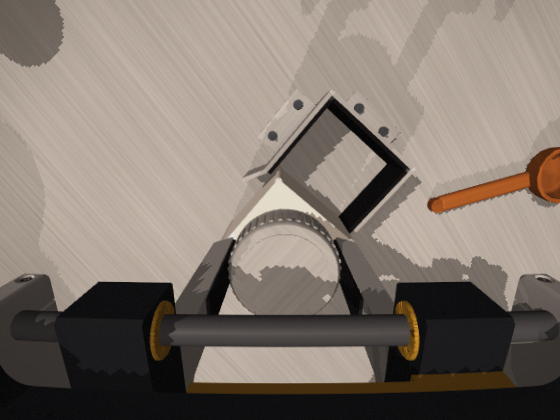

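The wrist view shows the jar, with its front corner at (280,177), entering between the lips. It is square to the walls and there is no contact force. I'll keep sliding it in.

```bash
python3 -m creep '[{"tx":-0.04,"ty":0.003,"tz":0.034,"turn":0,"fingers":50},{"tx":-0.08,"ty":0.003,"tz":0.068,"turn":0,"fingers":50},{"tx":-0.12,"ty":0.003,"tz":0.102,"turn":0,"fingers":50},{"tx":-0.16,"ty":0.003,"tz":0.136,"turn":0,"fingers":50},{"tx":-0.196,"ty":0.003,"tz":0.168,"turn":0,"fingers":50},{"tx":-0.196,"ty":0.003,"tz":0.168,"turn":0,"fingers":50},{"tx":-0.196,"ty":0.003,"tz":0.168,"turn":0,"fingers":50}]' 60
python3 - <<'E'
from h import *
print(st()['moment'])
o=np.array([597.8,-11.7]); y=np.radians(12.9); X=np.array([np.cos(y),np.sin(y)]);Y=np.array([-X[1],X[0]])
T=toolT(); print((T[:2,3]-o)@X,(T[:2,3]-o)@Y)
for a in (-4,-2,0,2,4): p=o+a*X+0.6*Y; print(a,end=' '); go((*p,77.5))
c=cam('wrist'); save(c,'w7.png'); np.savez('pics/w7.npz',**c)
E
```

```text
clock: 8.5
eef_pos: [589.4, -13.0, 77.4]
eef_rot: [-1.569, 0.0, -2.211]
wrist_force: [-0.3, 0.2, -6.7]
finger_gap: 62.0
[ 0.03116728 -0.03896983  0.02237624]
-8.488340393340426 0.6360159302016017
-4 row tx,ty,tz [-0.017  -0.0004  0.0147] turn 0.0 dist 4
-2 row tx,ty,tz [-0.0246 -0.0003  0.0212] turn 0.0 dist 6
0 row tx,ty,tz [-0.0322 -0.0003  0.0277] turn 0.0 dist 8
2 row tx,ty,tz [-0.0398 -0.0003  0.0342] turn 0.0 dist 10
4 row tx,ty,tz [-0.0474 -0.0003  0.0406] turn 0.0 dist 12
```

View pics/w7.png

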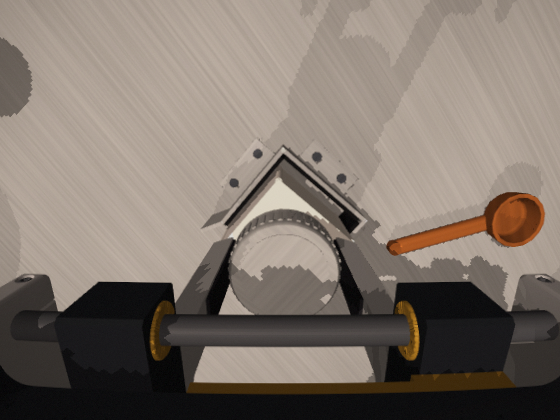

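```bash
python3 -m creep '[{"tx":-0.009,"ty":0,"tz":0.0075,"turn":0,"fingers":50},{"tx":-0.017,"ty":0,"tz":0.0147,"turn":0,"fingers":50},{"tx":-0.0246,"ty":0,"tz":0.0212,"turn":0,"fingers":50},{"tx":-0.0246,"ty":0,"tz":0.0212,"turn":0,"fingers":50}]' 60
python3 - <<'E'
from h import *
o=np.array([597.8,-11.7]); y=np.radians(12.9); X=np.array([np.cos(y),np.sin(y)]);Y=np.array([-X[1],X[0]])
T=toolT(); print((T[:2,3]-o)@X,(T[:2,3]-o)@Y,st()['moment'])
E
```

```text
clock: 8.95
eef_pos: [595.7, -11.6, 77.6]
eef_rot: [-1.569, 0.0, -2.211]
wrist_force: [0.1, -0.4, -6.1]
finger_gap: 61.9
-1.9993917143802495 0.5651644702821589 [ 0.01149944 -0.06149144 -0.00935151]
```

```bash
python3 -m creep '[{"tx":-0.003,"ty":0,"tz":0.0026,"turn":0,"fingers":50},{"tx":-0.006,"ty":0,"tz":0.0052,"turn":0,"fingers":50},{"tx":-0.006,"ty":0,"tz":0.0052,"turn":0,"fingers":50}]' 60
python3 - <<'E'
from h import *
o=np.array([597.8,-11.7]); y=np.radians(12.9); X=np.array([np.cos(y),np.sin(y)]);Y=np.array([-X[1],X[0]])
T=toolT(); print((T[:2,3]-o)@X,(T[:2,3]-o)@Y,st()['moment'],st()['wrist_force'])
E
```

```text
clock: 9.25
eef_pos: [597.4, -11.2, 77.6]
eef_rot: [-1.569, 0.0, -2.211]
wrist_force: [0.1, -0.5, -5.6]
finger_gap: 62.0
-0.3092838398760538 0.5393661136197319 [-0.05197074 -0.02786618 -0.02029844] [ 0.14560538 -0.47707353 -5.55044438]
```

```bash
python3 -m creep '[{"tx":-0.003,"ty":0,"tz":0.0026,"turn":0,"fingers":50},{"tx":-0.006,"ty":0,"tz":0.0052,"turn":0,"fingers":50},{"tx":-0.006,"ty":0,"tz":0.0052,"turn":0,"fingers":50}]' 60
python3 - <<'E'
from h import *
o=np.array([597.8,-11.7]); y=np.radians(12.9); X=np.array([np.cos(y),np.sin(y)]);Y=np.array([-X[1],X[0]])
T=toolT(); print((T[:2,3]-o)@X,(T[:2,3]-o)@Y,st()['moment'],st()['wrist_force'])
c=cam('wrist'); save(c,'w8.png'); np.savez('pics/w8.npz',**c)
c=cam('scene'); cv2.imwrite('pics/s8.png',cv2.resize(c['frame'][150:300,200:400,::-1],None,fx=3.8,fy=3.8))
E
```

```text
clock: 9.55
eef_pos: [598.9, -10.9, 77.6]
eef_rot: [-1.569, -0.0, -2.211]
wrist_force: [-1.5, -0.8, -5.9]
finger_gap: 61.9
1.2264755186062715 0.5216236978195962 [-0.08057923  0.13423994 -0.0125621 ] [-1.5251398  -0.75405655 -5.91583305]
```

View pics/w8.png

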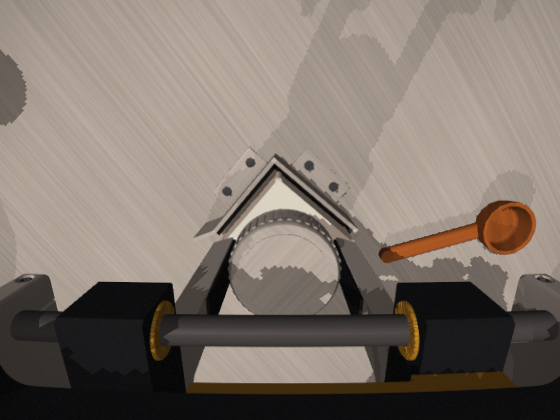

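View pics/s8.png

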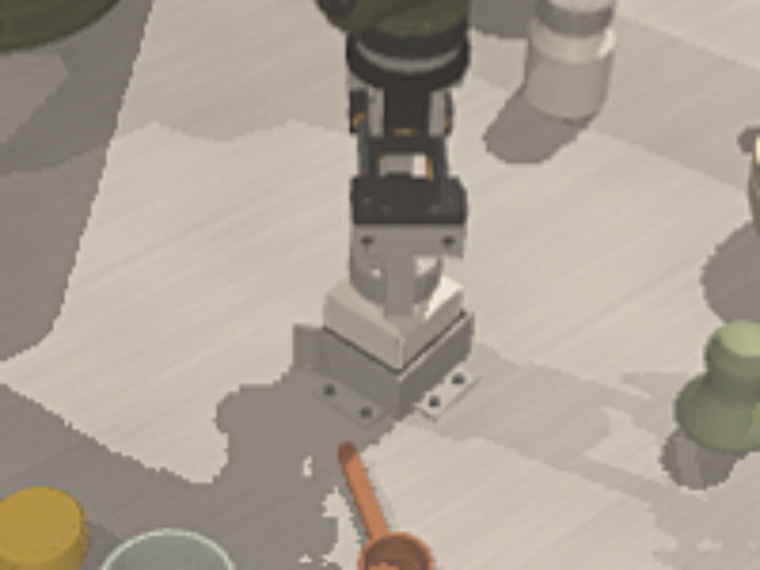

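Contact with the back wall is starting. I'll press in a little further, then set the jar on the shelf.

```bash
python3 -m creep '[{"tx":-0.003,"ty":0,"tz":0.0026,"turn":0,"fingers":50},{"tx":-0.003,"ty":0,"tz":0.0026,"turn":0,"fingers":50}]' 60
python3 -m creep '[{"tx":0,"ty":0.003,"tz":0,"turn":0,"fingers":50},{"tx":0,"ty":0.006,"tz":0,"turn":0,"fingers":50},{"tx":0,"ty":0.006,"tz":0,"turn":0,"fingers":50}]' 60
python3 - <<'E'
from h import *
o=np.array([597.8,-11.7]); y=np.radians(12.9); X=np.array([np.cos(y),np.sin(y)]);Y=np.array([-X[1],X[0]])
s=st();T=toolT(); print((T[:2,3]-o)@X,(T[:2,3]-o)@Y,s['moment'],s['wrist_force'],'fX',s['wrist_force'][:2]@X,'fY',s['wrist_force'][:2]@Y)
E
```

```text
clock: 9.85
eef_pos: [599.3, -10.8, 77.5]
eef_rot: [-1.57, -0.001, -2.211]
wrist_force: [-4.3, -1.3, -3.1]
finger_gap: 62.0
clock: 10.15
eef_pos: [599.3, -10.8, 76.6]
eef_rot: [-1.57, -0.001, -2.211]
wrist_force: [-5.6, -0.2, -1.6]
finger_gap: 62.1
1.6301911162164375 0.5657983025427396 [-0.11708285  1.0790343   0.14457169] [-5.55073039 -0.15694422 -1.6167423 ] fX -5.4456743987016285 fY 1.0862180648093307
```

```bash
python3 -m creep '[{"tx":-0.004,"ty":0.002,"tz":0.0035,"turn":0,"fingers":50},{"tx":-0.008,"ty":0.004,"tz":0.007,"turn":0,"fingers":50},{"tx":-0.008,"ty":0.004,"tz":0.007,"turn":0,"fingers":50}]' 60
python3 - <<'E'
from h import *
o=np.array([597.8,-11.7]); y=np.radians(12.9); X=np.array([np.cos(y),np.sin(y)]);Y=np.array([-X[1],X[0]])
s=st();T=toolT(); print((T[:2,3]-o)@X,(T[:2,3]-o)@Y,s['moment'],s['wrist_force'],'fX',s['wrist_force'][:2]@X,'fY',s['wrist_force'][:2]@Y)
c=cam('scene'); cv2.imwrite('pics/s9.png',cv2.resize(c['frame'][190:270,250:350,::-1],None,fx=7,fy=7,interpolation=cv2.INTER_CUBIC))
c=cam('wrist'); np.savez('pics/w9.npz',**c); P=cloud(c)
m=(P[:,:,2]>35)&(P[:,:,2]<44)&(np.hypot(P[:,:,0]-598,P[:,:,1]+12)<80); m[260:]=0; Q=P[m][:,:2]; a=(Q-o)@X;b=(Q-o)@Y
B=(a>25)&(a<50)&(abs(b)<25); print('back',B.sum(),np.percentile(a[B],[1,10,50,90,99]))
m=(P[:,:,2]>64)&(P[:,:,2]<72)&(np.hypot(P[:,:,0]-598,P[:,:,1]+12)<52); m[260:]=0;Q=P[m]; print('shoulder',len(Q),np.median(Q[:,2])); a=(Q[:,:2]-o)@X;b=(Q[:,:2]-o)@Y; print(np.percentile(a,[99,100]),np.percentile(b,[0,1,99,100]))
E
```

```text
clock: 10.45
eef_pos: [600.4, -10.5, 76.7]
eef_rot: [-1.572, -0.002, -2.21]
wrist_force: [-16.5, -1.8, 11.0]
finger_gap: 62.1
2.8331223975184545 0.5593521975555197 [-0.35677833  3.34227103  0.19212817] [-16.48752152  -1.81157052  10.96302901] fX -16.475829493029615 fY 1.9149924462452659
back 618 [34.39308841 34.66704572 37.40060262 40.11977375 40.4222602 ]
shoulder 1617 67.88001924692878
[35.01377278 35.86478753] [-32.88284913 -26.28818834  31.99701834  32.89533801]
```

View pics/s9.png

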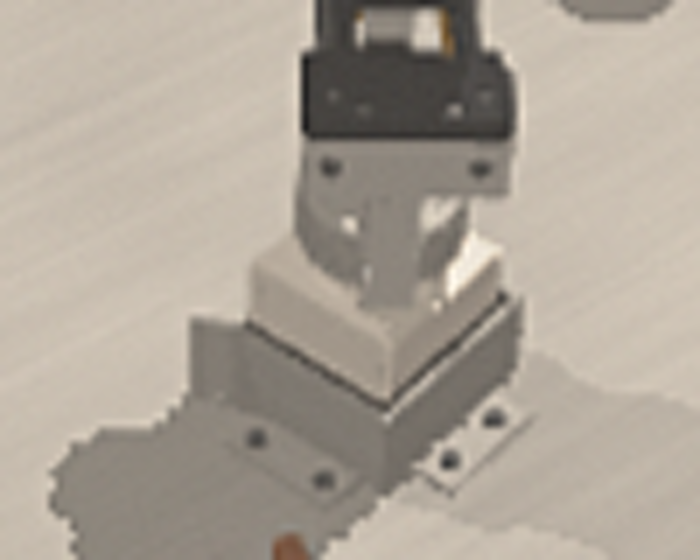

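The scene view shows the jar flat against the back wall, level, with the shoulder parallel to the wall tops, and a 16 N reaction confirms it is home. I'll ease the push and start unscrewing.

```bash
python3 -m creep '[{"tx":0.002,"ty":-0.001,"tz":-0.002,"turn":0,"fingers":50},{"tx":0.002,"ty":-0.001,"tz":-0.002,"turn":-0.01,"fingers":50},{"tx":0.002,"ty":-0.002,"tz":-0.002,"turn":-0.03,"fingers":50},{"tx":0.002,"ty":-0.003,"tz":-0.002,"turn":-0.05,"fingers":50},{"tx":0.002,"ty":-0.004,"tz":-0.002,"turn":-0.07,"fingers":50},{"tx":0.002,"ty":-0.004,"tz":-0.002,"turn":-0.09,"fingers":50},{"tx":0.002,"ty":-0.005,"tz":-0.002,"turn":-0.11,"fingers":50},{"tx":0.002,"ty":-0.005,"tz":-0.002,"turn":-0.11,"fingers":50}]' 60
python3 - <<'E'
from h import *
o=np.array([597.8,-11.7]); y=np.radians(12.9); X=np.array([np.cos(y),np.sin(y)]);Y=np.array([-X[1],X[0]])
s=st();T=toolT(); print((T[:2,3]-o)@X,(T[:2,3]-o)@Y,s['moment'],s['wrist_force'],'fX',s['wrist_force'][:2]@X,'fY',s['wrist_force'][:2]@Y,s['joints'],'turned',np.degrees(s['eef_rot'][2]+2.21))
c=cam('wrist'); save(c,'w10.png'); np.savez('pics/w10.npz',**c)
E
```

```text
clock: 11.35
eef_pos: [599.0, -10.3, 77.5]
eef_rot: [-1.575, -0.002, -1.863]
wrist_force: [-8.8, 1.7, -0.3]
finger_gap: 61.9
1.5149062128472566 1.0760125907254312 [ 0.16122624  1.93493604 -0.10360237] [-8.84946607  1.69858149 -0.34063923] fX -8.246907601914067 fY 3.6313556493531456 [-7.79077403e-02  5.38501129e-01  1.49727160e+00 -1.06951125e-03
  1.11017693e+00  2.14831818e-01] turned 19.87850588039479
```

View pics/w10.png

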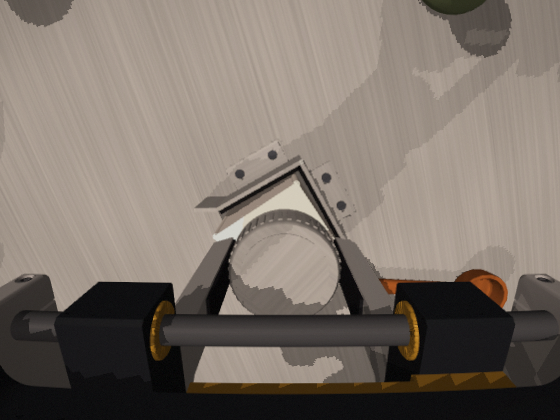

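```bash
cat >> h.py <<'E'
o0=np.array([597.8,-11.7]); y0=np.radians(12.9); X0=np.array([np.cos(y0),np.sin(y0)]);Y0=np.array([-X0[1],X0[0]])
def jar(c,z0=64,z1=72):
    P=cloud(c); m=(P[:,:,2]>z0)&(P[:,:,2]<z1)&(np.hypot(P[:,:,0]-598,P[:,:,1]+12)<55); m[262:]=0
    Q=P[m]; a=(Q[:,:2]-o0)@X0; b=(Q[:,:2]-o0)@Y0
    # back edge: max a in bins of b ; left edge: max b in bins of a
    def edge(u,v):
        bs=np.arange(-28,28,4); pts=[(t+2,np.percentile(v[(u>=t)&(u<t+4)],97)) for t in bs if ((u>=t)&(u<t+4)).sum()>8]
        pts=np.array(pts); pts=pts[pts[:,1]>28]
        return (np.polyfit(pts[:,0],pts[:,1],1),len(pts)) if len(pts)>3 else None
    print('n',len(Q),'z',np.median(Q[:,2]),'back edge',edge(b,a),'left edge',edge(a,b),'right edge',edge(a,-b))
E
python3 - <<'E'
from h import *
for n in('w9','w10'):
    c=dict(np.load('pics/%s.npz'%n)); print(n); jar(c)
    f=c['frame'][190:310,210:360,::-1]; cv2.imwrite('pics/z_%s.png'%n,cv2.resize(f,None,fx=5,fy=5,interpolation=cv2.INTER_CUBIC))
E
```

```text
w9
n 1617 z 67.88001924692878 back edge (array([-1.58096265e-03,  3.48558131e+01]), 14) left edge (array([-6.39848714e-03,  3.19190934e+01]), 11) right edge None
w10
n 1677 z 68.15185095228827 back edge (array([-0.09228045, 33.20516024]), 10) left edge (array([ 0.06429603, 31.93308655]), 14) right edge None
```

View pics/z_w9.png

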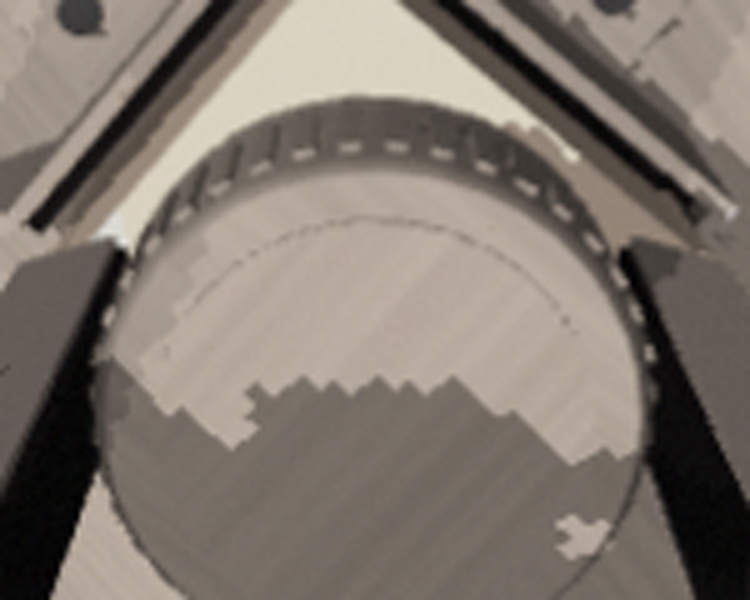

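View pics/z_w10.png

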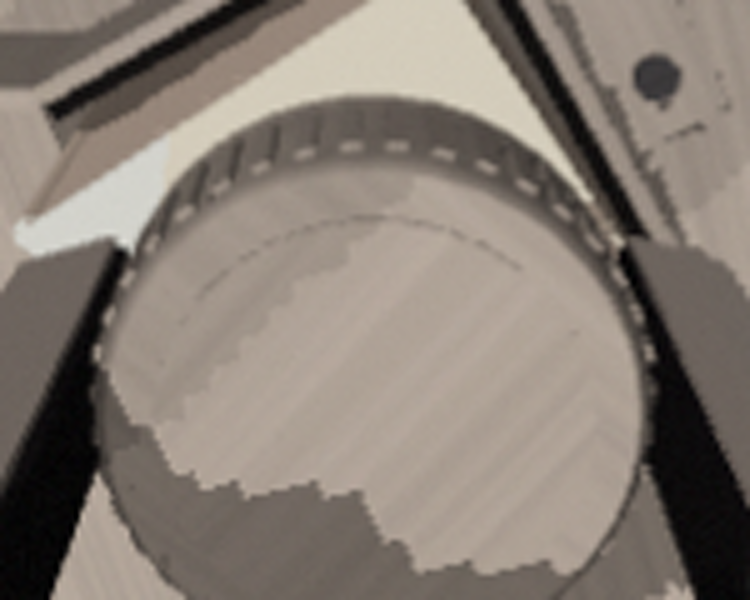

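The ribs and streaks sit the same in both zooms, so the cap has not slipped in the pads. The jar has turned only about 5° and is now held by the walls, so the cap has turned about 15° on the thread. I'll carry on.

```bash
python3 -m creep '[{"tx":0,"ty":-0.001,"tz":0,"turn":-0.02,"fingers":50},{"tx":0,"ty":-0.0015,"tz":0,"turn":-0.04,"fingers":50},{"tx":0,"ty":-0.002,"tz":0,"turn":-0.06,"fingers":50},{"tx":0,"ty":-0.003,"tz":0,"turn":-0.08,"fingers":50},{"tx":0,"ty":-0.004,"tz":0,"turn":-0.1,"fingers":50},{"tx":0,"ty":-0.005,"tz":0,"turn":-0.12,"fingers":50},{"tx":0,"ty":-0.0055,"tz":0,"turn":-0.14,"fingers":50},{"tx":0,"ty":-0.006,"tz":0,"turn":-0.16,"fingers":50},{"tx":0,"ty":-0.006,"tz":0,"turn":-0.16,"fingers":50}]' 60
python3 - <<'E'
from h import *
s=st();T=toolT(); print((T[:2,3]-o0)@X0,(T[:2,3]-o0)@Y0,s['moment'],s['wrist_force'],s['joints'],'turned',np.degrees(s['eef_rot'][2]+2.21))
c=cam('wrist'); save(c,'w11.png'); np.savez('pics/w11.npz',**c); jar(c)
E
```

```text
clock: 12.3
eef_pos: [598.4, -10.1, 78.8]
eef_rot: [-1.577, 0.001, -1.36]
wrist_force: [-9.5, 1.4, 0.8]
finger_gap: 62.1
0.9004580090780623 1.4290758333850604 [ 0.23713599  1.83888275 -0.11873985] [-9.54406435  1.38059032  0.79445227] [-7.77708125e-02  5.36431988e-01  1.49705184e+00 -7.71766589e-04
  1.11422019e+00 -2.88261936e-01] turned 48.70335560786885
n 2068 z 68.71013278407251 back edge (array([-0.18042398, 34.24982514]), 5) left edge (array([ 0.07205771, 32.3399664 ]), 14) right edge None
```

View pics/w11.png

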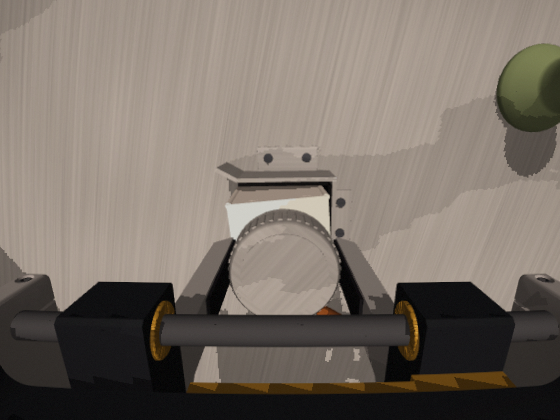

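The jar is still held, turned about 4°, and the cap has turned about 45° relative to it. About 26° more is needed.

```bash
python3 -m creep '[{"tx":0,"ty":-0.001,"tz":0,"turn":-0.02,"fingers":50},{"tx":0,"ty":-0.0015,"tz":0,"turn":-0.04,"fingers":50},{"tx":0,"ty":-0.002,"tz":0,"turn":-0.06,"fingers":50},{"tx":0,"ty":-0.003,"tz":0,"turn":-0.08,"fingers":50},{"tx":0,"ty":-0.003,"tz":0,"turn":-0.1,"fingers":50},{"tx":0,"ty":-0.003,"tz":0,"turn":-0.12,"fingers":50},{"tx":0,"ty":-0.003,"tz":0,"turn":-0.14,"fingers":50},{"tx":0,"ty":-0.003,"tz":0,"turn":-0.148,"fingers":50},{"tx":0,"ty":-0.003,"tz":0,"turn":-0.148,"fingers":50}]' 60
python3 - <<'E'
from h import *
s=st();T=toolT(); print((T[:2,3]-o0)@X0,(T[:2,3]-o0)@Y0,s['moment'],s['wrist_force'],s['joints'],'turned',np.degrees(s['eef_rot'][2]+2.21))
c=cam('wrist'); save(c,'w12.png'); np.savez('pics/w12.npz',**c); jar(c)
cv2.imwrite('pics/z_w12.png',cv2.resize(c['frame'][190:310,210:360,::-1],None,fx=5,fy=5,interpolation=cv2.INTER_CUBIC))
E
```

```text
clock: 13.25
eef_pos: [598.4, -9.9, 79.9]
eef_rot: [-1.575, 0.004, -0.896]
wrist_force: [-6.9, 1.2, 1.4]
finger_gap: 61.6
0.9713685070778664 1.6052709997014203 [ 0.11742569  1.13881426 -0.09341264] [-6.90834506  1.20017447  1.41458658] [-7.75932544e-02  5.34975534e-01  1.49646235e+00 -4.28629916e-04
  1.11600687e+00 -7.52362361e-01] turned 75.29546407200793
n 2116 z 69.29271825638493 back edge None left edge (array([ 0.07110199, 32.67399302]), 14) right edge None
```

View pics/w12.png

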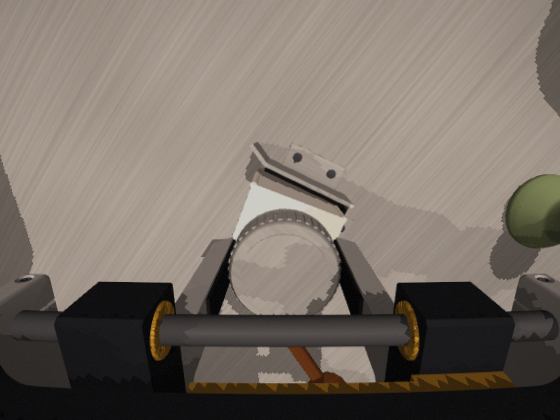

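View pics/z_w12.png

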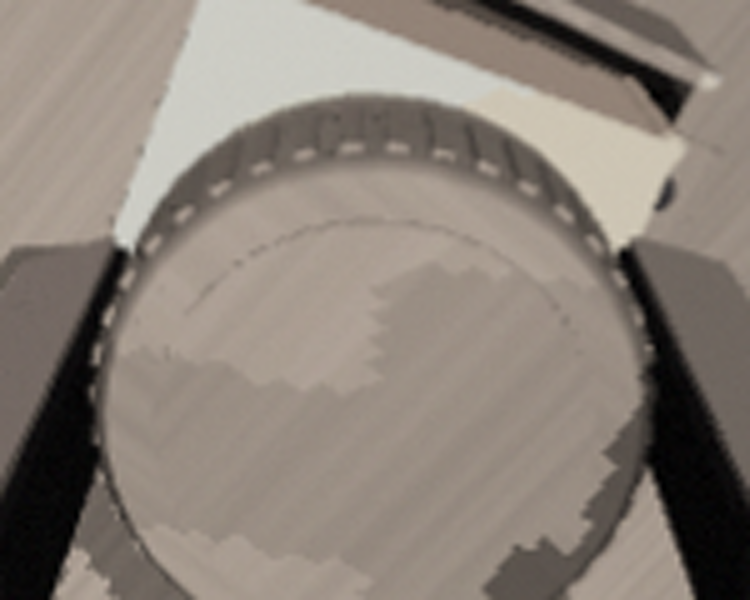

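There is no slip: the ribs sit the same in the pads and the cap has turned about 71° relative to the jar. I'll take off the sideways push and lift a little, watching the force.

```bash
python3 - <<'E'
from h import *
for n in('w9','w12'):
    c=dict(np.load('pics/%s.npz'%n)); P=cloud(c); Q=P[60:130,40:200].reshape(-1,3); print(n,np.nanmedian(Q,0))
T=toolT(); p=T[:3,3]; go((*(p[:2]-0.6*X0),p[2])); go((*(p[:2]-0.6*X0),p[2]+6))
E
```

```text
w9 [ 5.55877870e+02  1.52037527e+02 -1.95854465e-01]
w12 [ 4.27427618e+02 -1.43778332e+01 -2.56088188e-01]
row tx,ty,tz [-0.0013  0.     -0.0027] turn 0.0 dist 1
row tx,ty,tz [-0.0014 -0.03   -0.0028] turn 0.0 dist 6
```

```bash
python3 - <<'E'
from h import *
for n in('w8','w9','w10','w11','w12'):
    c=dict(np.load('pics/%s.npz'%n)); P=cloud(c); a=(P[:,:,:2]-o0)@X0; b=(P[:,:,:2]-o0)@Y0
    m=(a>33)&(a<41)&(abs(b)<42)&(P[:,:,2]>30)&(P[:,:,2]<46); m[262:]=0; L=(b>35)&(b<43)&(abs(a)<30)&(P[:,:,2]>30)&(P[:,:,2]<46); L[262:]=0
    F=(P[:,:,2]<8)&(np.hypot(a-20,b-20)<110)&(np.hypot(a,b)>70); F[262:]=0
    print(n,'back',m.sum(),np.percentile(P[m][:,2],[50,90]) if m.sum() else '','left',L.sum(),np.percentile(P[L][:,2],[50,90]) if L.sum()>3 else '','floor',np.median(P[F][:,2]))
E
```

```text
w8 back 1141 [39.61404212 40.73484764] left 676 [39.66334641 40.4413909 ] floor -0.2505835061431867
w9 back 1127 [39.61548284 40.74359264] left 676 [39.69026802 40.50134244] floor -0.22429651239912118
w10 back 753 [39.64523779 40.4863637 ] left 778 [39.51711174 40.39888578] floor -0.2605850727703114
w11 back 433 [39.52835674 40.41950059] left 836 [39.52880705 40.46423992] floor -0.243682639703934
w12 back 127 [39.49918826 40.34703162] left 786 [39.59084058 40.48796338] floor -0.2297506577736499
```

The depth readings put the shoulder at 69.3 mm, up from 67.9. The jar has crept about 1.4 mm up against the rubber while the cap turned, so I'll ease the side push and set it back down before lifting.

```bash
python3 -m creep '[{"tx":-0.0013,"ty":0.002,"tz":-0.0027,"turn":0,"fingers":50},{"tx":-0.0013,"ty":0.004,"tz":-0.0027,"turn":0,"fingers":50},{"tx":-0.0013,"ty":0.006,"tz":-0.0027,"turn":0,"fingers":50},{"tx":-0.0013,"ty":0.006,"tz":-0.0027,"turn":0,"fingers":50}]' 60
cat >> h.py <<'E'
def shz(c):
    P=cloud(c); a=(P[:,:,:2]-o0)@X0; b=(P[:,:,:2]-o0)@Y0
    m=(np.hypot(a,b)<48)&(P[:,:,2]>60)&(P[:,:,2]<76); m[262:]=0; Q=P[m]; A=np.c_[a[m],b[m],np.ones(m.sum())]
    k=np.linalg.lstsq(A,Q[:,2],rcond=None)[0]; print('shoulder z',np.median(Q[:,2]),'plane',k)
E
python3 - <<'E'
from h import *
s=st();T=toolT(); print((T[:2,3]-o0)@X0,(T[:2,3]-o0)@Y0,s['moment'],s['wrist_force'])
c=cam('wrist'); save(c,'w13.png'); np.savez('pics/w13.npz',**c); jar(c); shz(c)
for n in('w9','w12'): shz(dict(np.load('pics/%s.npz'%n)))
E
```

```text
clock: 13.7
eef_pos: [598.1, -10.1, 79.6]
eef_rot: [-1.575, 0.003, -0.897]
wrist_force: [-6.0, 0.2, 5.2]
finger_gap: 61.9
0.6265511406200253 1.5479450008211315 [-0.00935233  1.14040955 -0.08152456] [-6.01288349  0.19514069  5.22417445]
n 2115 z 69.08635488644939 back edge None left edge (array([ 0.07548533, 32.66032447]), 14) right edge None
shoulder z 68.98187578133769 plane [-2.17963724e-02 -6.41429947e-02  6.98860551e+01]
shoulder z 67.8190461191328 plane [-1.81782656e-02  9.66027440e-03  6.77349164e+01]
shoulder z 69.21700694281881 plane [-2.69470009e-02 -6.57289752e-02  7.00557757e+01]
```

```bash
python3 - <<'E'
from h import *
for n in ('w9','w10','w11','w12','w13'):
    c=dict(np.load('pics/%s.npz'%n)); P=cloud(c); a=(P[:,:,:2]-o0)@X0; b=(P[:,:,:2]-o0)@Y0
    print(n,end=': ')
    for (aa,bb) in ((28,28),(28,14),(28,-14),(28,-28),(14,28),(0,30),(-14,28),(-28,28)):
        m=(np.hypot(a-aa,b-bb)<4)&(P[:,:,2]>55)&(P[:,:,2]<80); m[262:]=0
        print((aa,bb),round(float(np.median(P[m][:,2])),2) if m.sum()>5 else None,end='; ')
    print()
c=cam('scene'); cv2.imwrite('pics/s13.png',cv2.resize(c['frame'][190:270,250:350,::-1],None,fx=7,fy=7,interpolation=cv2.INTER_CUBIC)); np.savez('pics/s13.npz',**c)
E
```

```text
w9: (28, 28) 67.88; (28, 14) 67.89; (28, -14) 67.7; (28, -28) None; (14, 28) 68.18; (0, 30) 68.29; (-14, 28) 68.91; (-28, 28) None; 
w10: (28, 28) 67.7; (28, 14) 67.62; (28, -14) None; (28, -28) None; (14, 28) 68.26; (0, 30) 68.25; (-14, 28) 68.7; (-28, 28) 69.15; 
w11: (28, 28) 67.88; (28, 14) 67.68; (28, -14) None; (28, -28) None; (14, 28) 68.23; (0, 30) 68.35; (-14, 28) 68.99; (-28, 28) 69.17; 
w12: (28, 28) 67.94; (28, 14) None; (28, -14) None; (28, -28) None; (14, 28) 68.44; (0, 30) 68.59; (-14, 28) 69.3; (-28, 28) 69.71; 
w13: (28, 28) 67.81; (28, 14) None; (28, -14) None; (28, -28) None; (14, 28) 68.26; (0, 30) 68.41; (-14, 28) 69.25; (-28, 28) 69.34;
```

View pics/s13.png

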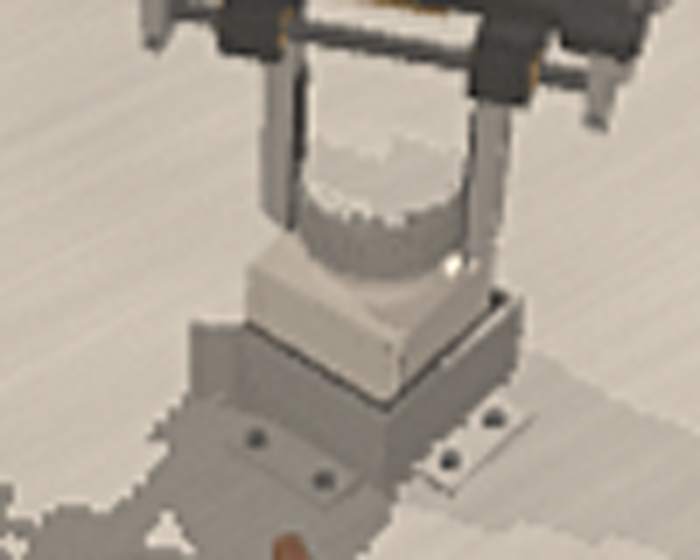

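In all frames the shoulder is 1.5 mm higher on the near side, so the push has been leaning the jar about 1.4° against the wall. In the scene view the jar sits low in the brace with bare neck showing under the cap. I'll ease back further so it stands flat.

```bash
python3 -c "
from h import *
T=toolT(); p=T[:3,3]; go((*(p[:2]-1.5*X0-0.2*Y0),p[2]-0.3))"
```

```text
row tx,ty,tz [-0.0024  0.0015 -0.0072] turn 0.0 dist 2
```

```bash
python3 -m creep '[{"tx":-0.0012,"ty":0,"tz":-0.0036,"turn":0,"fingers":50},{"tx":-0.0024,"ty":0.001,"tz":-0.0072,"turn":0,"fingers":50},{"tx":-0.0024,"ty":0.001,"tz":-0.0072,"turn":0,"fingers":50}]' 60
cat >> h.py <<'E'
def sp(c):
    P=cloud(c); a=(P[:,:,:2]-o0)@X0; b=(P[:,:,:2]-o0)@Y0
    for (aa,bb) in ((28,28),(28,14),(28,0),(28,-14),(28,-28),(14,28),(0,30),(-14,28),(-28,28),(14,-28),(0,-30),(-14,-28)):
        m=(np.hypot(a-aa,b-bb)<4)&(P[:,:,2]>55)&(P[:,:,2]<80); m[262:]=0
        if m.sum()>5: print((aa,bb),round(float(np.median(P[m][:,2])),2),end='; ')
    print()
E
python3 - <<'E'
from h import *
s=st();T=toolT(); print((T[:2,3]-o0)@X0,(T[:2,3]-o0)@Y0,s['moment'],s['wrist_force'])
c=cam('wrist'); save(c,'w14.png'); np.savez('pics/w14.npz',**c); jar(c); sp(c)
E
```

```text
clock: 14.1
eef_pos: [596.8, -10.6, 79.4]
eef_rot: [-1.574, 0.003, -0.897]
wrist_force: [-1.4, 0.5, -0.2]
finger_gap: 61.7
-0.7674682896615923 1.3380264415158083 [0.06405555 0.31564393 0.00666188] [-1.42705356  0.4875301  -0.17771085]
n 2096 z 68.54651059490726 back edge None left edge (array([ 0.07723929, 32.70204577]), 14) right edge None
(28, 28) 67.75; (14, 28) 68.03; (0, 30) 68.13; (-14, 28) 68.54; (-28, 28) 68.62;
```

```bash
python3 -m creep '[{"tx":-0.0008,"ty":0,"tz":-0.0024,"turn":0,"fingers":50},{"tx":-0.0008,"ty":-0.005,"tz":-0.0024,"turn":0,"fingers":50},{"tx":-0.0008,"ty":-0.012,"tz":-0.0024,"turn":0,"fingers":50},{"tx":-0.0008,"ty":-0.02,"tz":-0.0024,"turn":0,"fingers":50},{"tx":-0.0008,"ty":-0.02,"tz":-0.0024,"turn":0,"fingers":50}]' 60
python3 - <<'E'
from h import *
s=st();T=toolT(); print((T[:2,3]-o0)@X0,(T[:2,3]-o0)@Y0,s['moment'],s['wrist_force'])
c=cam('wrist'); save(c,'w15.png'); np.savez('pics/w15.npz',**c); jar(c); sp(c)
E
```

```text
clock: 14.65
eef_pos: [596.4, -10.7, 83.7]
eef_rot: [-1.574, 0.003, -0.897]
wrist_force: [-2.4, -0.0, 0.2]
finger_gap: 61.9
-1.135141251620712 1.2487106097318534 [-0.01790606  0.33212969  0.0292842 ] [-2.43404901 -0.04916665  0.15321981]
n 2180 z 68.36268411175 back edge None left edge (array([ 0.072732  , 32.73485239]), 14) right edge None
(28, 28) 67.68; (14, 28) 68.0; (0, 30) 68.1; (-14, 28) 68.35; (-28, 28) 68.33;
```

View pics/w15.png

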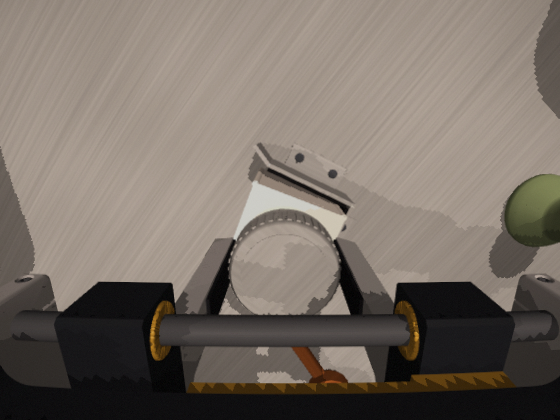

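The cap has come up 4 mm and the jar stayed down, with no vertical load, so the threads are free. I'll continue straight up.

```bash
python3 -m creep '[{"tx":-0.0006,"ty":0,"tz":-0.002,"turn":0,"fingers":50},{"tx":-0.0006,"ty":-0.01,"tz":-0.002,"turn":0,"fingers":50},{"tx":-0.0006,"ty":-0.025,"tz":-0.002,"turn":0,"fingers":50},{"tx":-0.0006,"ty":-0.04,"tz":-0.002,"turn":0,"fingers":50},{"tx":-0.0006,"ty":-0.04,"tz":-0.002,"turn":0,"fingers":50}]' 60
python3 - <<'E'
from h import *
s=st();T=toolT(); print((T[:2,3]-o0)@X0,(T[:2,3]-o0)@Y0,s['moment'],s['wrist_force'])
c=cam('wrist'); np.savez('pics/w16.npz',**c); jar(c); sp(c)
E
```

```text
clock: 15.2
eef_pos: [596.5, -11.0, 92.5]
eef_rot: [-1.573, 0.002, -0.897]
wrist_force: [-0.3, -1.5, -0.7]
finger_gap: 62.1
-1.1056509222286464 0.9965915500712406 [-0.03381674 -0.15733304  0.01360628] [-0.26315384 -1.46207444 -0.66152546]
n 2319 z 67.7282367547069 back edge None left edge (array([ 0.07849182, 32.79424689]), 14) right edge None
(28, 28) 67.69; (28, 14) 67.81; (14, 28) 67.77; (0, 30) 67.49; (-14, 28) 67.62; (-28, 28) 67.39;
```

```bash
python3 -m creep '[{"tx":0,"ty":-0.02,"tz":0,"turn":0,"fingers":50},{"tx":0,"ty":-0.05,"tz":0,"turn":0,"fingers":50},{"tx":0,"ty":-0.08,"tz":0,"turn":0,"fingers":50},{"tx":0,"ty":-0.11,"tz":0,"turn":0,"fingers":50},{"tx":0,"ty":-0.126,"tz":0,"turn":0,"fingers":50},{"tx":0,"ty":-0.126,"tz":0,"turn":0,"fingers":50},{"tx":0,"ty":-0.126,"tz":0,"turn":0,"fingers":50}]' 60
python3 - <<'E'
from h import *
s=st();T=toolT(); print((T[:2,3]-o0)@X0,(T[:2,3]-o0)@Y0,s['moment'],s['wrist_force'],T[:3,:3].round(4))
c=cam('wrist'); save(c,'w17.png'); np.savez('pics/w17.npz',**c); jar(c); sp(c)
c=cam('scene'); save(c,'s17f.png'); cv2.imwrite('pics/s17.png',cv2.resize(c['frame'][180:270,250:350,::-1],None,fx=6.5,fy=6.5,interpolation=cv2.INTER_CUBIC)); np.savez('pics/s17.npz',**c)
E
```

```text
clock: 15.95
eef_pos: [596.4, -10.9, 117.3]
eef_rot: [-1.574, 0.002, -0.897]
wrist_force: [-0.0, -0.3, -0.6]
finger_gap: 62.1
-1.2340628561474318 1.0521822430630599 [-0.06868697 -0.10479752  0.02734399] [-0.02110195 -0.34571449 -0.58207434] [[ 6.242e-01 -3.400e-03  7.812e-01]
 [-7.812e-01 -1.000e-04  6.242e-01]
 [-2.000e-03 -1.000e+00 -2.700e-03]]
n 2072 z 67.77003302388553 back edge None left edge (array([ 0.0761123, 32.7549158]), 14) right edge None
(28, 28) 67.81; (28, 14) 67.49; (14, 28) 67.77; (0, 30) 67.61; (-14, 28) 67.68; (-28, 28) 67.52;
```

View pics/s17.png

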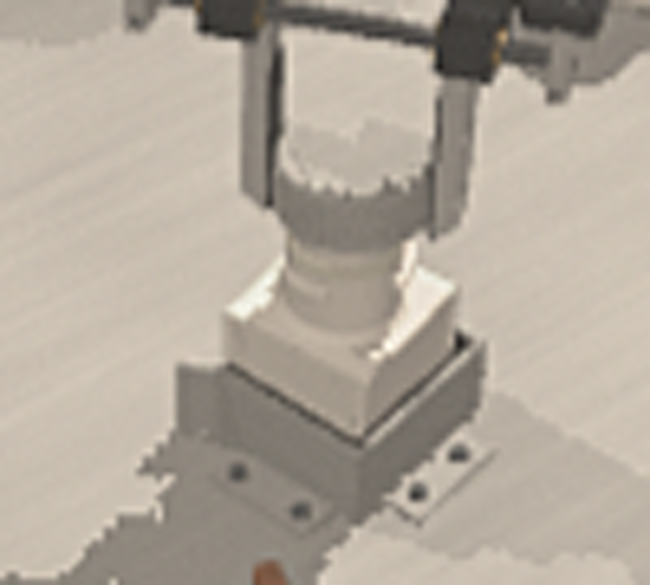

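View pics/w17.png

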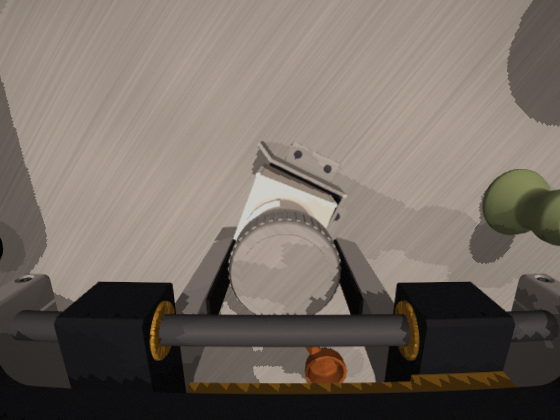

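View pics/s17f.png

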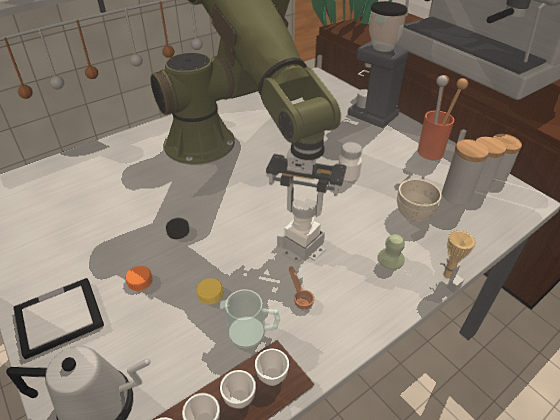

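```bash
python3 - <<'E'
from h import *
for n in('w17','s17'):
    c=dict(np.load('pics/%s.npz'%n)); P=cloud(c); a=(P[:,:,:2]-o0)@X0; b=(P[:,:,:2]-o0)@Y0
    m=(np.hypot(a,b)<40)&(P[:,:,2]>141)&(P[:,:,2]<156)
    if n=='w17': m[330:]=0
    Q=np.c_[a[m],b[m],P[m][:,2]]; print(n,'cap top',len(Q),np.median(Q[:,2]),'rect',cv2.minAreaRect(Q[:,:2].astype(np.float32)))
    k=np.linalg.lstsq(np.c_[Q[:,:2],np.ones(len(Q))],Q[:,2],rcond=None)[0]; print(' tilt',np.degrees(k[:2]))
    m=(np.hypot(a,b)<30)&(P[:,:,2]>76)&(P[:,:,2]<112); 
    if n=='w17': m[262:]=0
    Q=np.c_[a[m],b[m],P[m][:,2]]
    if len(Q)>20:
        A=np.c_[2*Q[:,:2],np.ones(len(Q))]; k=np.linalg.lstsq(A,(Q[:,:2]**2).sum(1),rcond=None)[0]; print(' neck',len(Q),'z',Q[:,2].min(),Q[:,2].max(),'centre',k[:2],'r',np.sqrt(k[2]+k[:2]@k[:2]))
E
```

```text
w17 cap top 9667 148.3374104020844 rect ((1.7158193588256836, 1.97113037109375), (69.29788970947266, 62.67134094238281), 61.67377471923828)
 tilt [ 0.1709055  -1.41988276]
 neck 440 z 76.32593031957123 102.01763899139775 centre [-6.73502872  2.32998107] r 20.63576538963691
s17 cap top 402 148.29253980366042 rect ((2.372987747192383, 1.3692245483398438), (63.00893783569336, 63.41464614868164), 76.82183074951172)
 tilt [-1.64421734  1.52288967]
 neck 194 z 76.05367920085405 107.15343453671449 centre [-0.76881697  1.59601497] r 22.852023620725898
```

The scene view shows the jar standing in the brace with its neck bare. The cap is held level above it, top at z 148.3, so its edge is at about 124, 24 mm over the rim. It sits about 2 mm too far along the brace's +x, so I'll centre it slightly and let it settle.

```bash
python3 -c "
from h import *
p=toolT()[:3,3]; go((*(p[:2]-1.6*X0),p[2]))"
python3 -m creep '[{"tx":-0.0035,"ty":0,"tz":-0.0072,"turn":0,"fingers":50},{"tx":-0.0035,"ty":0,"tz":-0.0072,"turn":0,"fingers":50},{"tx":-0.0035,"ty":0,"tz":-0.0072,"turn":0,"fingers":50},{"tx":-0.0035,"ty":0,"tz":-0.0072,"turn":0,"fingers":50},{"tx":-0.0035,"ty":0,"tz":-0.0072,"turn":0,"fingers":50}]' 60
python3 - <<'E'
from h import *
s=st(); print(s['wrist_force'],s['moment'],abs(s['qd']).max())
c=cam('wrist'); jar(c); sp(c)
c=cam('scene'); P=cloud(c); s0=dict(np.load('pics/scene0.npz')); P0=cloud(s0)
cv2.imwrite('pics/s18.png',cv2.resize(c['frame'][180:270,250:350,::-1],None,fx=6.5,fy=6.5,interpolation=cv2.INTER_CUBIC))
d=np.abs(c['range_z']-s0['range_z'])>6
d&=(c['range_z']>0)&(s0['range_z']>0); cv2.imwrite('pics/diff.png',d.astype(np.uint8)*255)
E
```

```text
row tx,ty,tz [-0.0035  0.     -0.0072] turn 0.0 dist 2
clock: 16.55
eef_pos: [594.7, -11.3, 117.0]
eef_rot: [-1.574, 0.002, -0.897]
wrist_force: [0.8, 0.0, -1.2]
finger_gap: 62.0
[ 0.77431274  0.00992611 -1.1607555 ] [-0.08997535 -0.07379291  0.03900758] 0.0020454525876795393
n 2049 z 67.73048475031896 back edge None left edge (array([ 0.07689873, 32.76014708]), 14) right edge None
(28, 28) 67.66; (28, 14) 67.8; (14, 28) 67.62; (0, 30) 67.59; (-14, 28) 67.58; (-28, 28) 67.43;
```

View pics/diff.png

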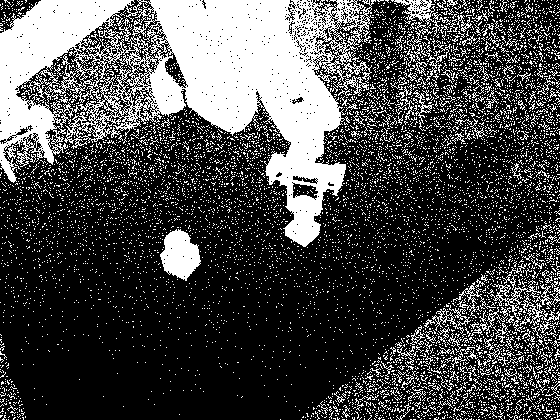

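View pics/s18.png

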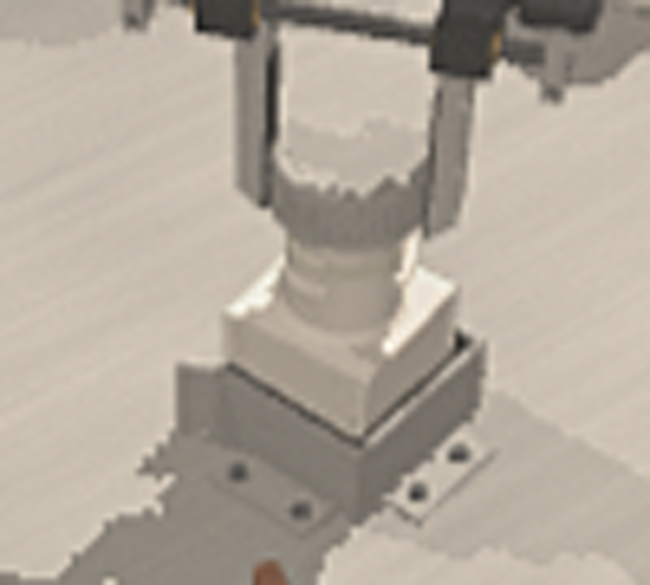

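The depth difference shows changes only at the arm, at the jar's old place (180,255) and at the brace (303,225), so nothing else moved. The cap is centred over the mouth and the jar stands flat. I'm handing in.

```bash
python3 -c "
from h import *
print(manip.sign_off()); print(st()['clock'],st()['finger_gap'])"
```

```text
the job is handed in; nothing more can be done
None
the job is handed in; nothing more can be done
```

The jar is in the brace with its cap off, and I handed the job in at about 16.7 s with the gripper still holding the cap level over the open mouth.

**What I did**
- I gripped the cap at 60 N, carried the jar by it to the brace and slid it in from the open side. A 16 N push against the back wall confirmed it was home.
- I unscrewed the cap 75° by the tool, about 71° relative to the jar, with no slip in the pads. I then lifted it straight off.

**Last checks**
- **Jar:** it stands flat in the brace, shoulder at about 67.7 mm, and rests against the walls after turning about 4.4°.
- **Cap:** its top was measured at 148.3 mm, so its lower edge is about 24 mm above the rim and about 19 mm above the seal ring. It is centred over the mouth to within about 2 mm.
- **Level:** the tool was about 0.2° off level. The two depth fits of the cap's top gave 1.4–1.6° with opposite signs, so I went by the tool's reading.
- **Everything else:** the scene-camera depth comparison shows changes only at the arm, the jar's old spot and the brace.

**Disagreements along the way**
- The top and wrist cameras differed by 3–4 mm on positions. I used the wrist camera, because the jar-to-brace distance agreed in both.
- The home push leaned the jar by about 1.4° while I unscrewed. I eased it off before lifting, and the jar settled flat.

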